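Refit the bench drive's modules and filter cassette

ROBOT

A 7-joint arm with a two-finger parallel gripper is mounted at the origin on the work surface. World frame = base frame: x ahead of the robot, y to its left, z up, the work surface at z = 0. Lengths are in m, angles in rad, forces in N, time in s.
With the tool pointing down it reaches from about 0.4 to 0.925 m from the base axis. Payload 4.1 kg.
Tool frame: the origin (TCP) lies at the very end of the fingers, on their centre line; the grasp point (between the pads) lies 19 mm behind it (bot.pinch_z is the distance from the TCP to the grasp point, in m); z points along the fingers, y is the line along which they close (so a half turn about z gives the same grasp; the last joint's range is limited). The gripper opens to 85 mm and grips with 20 to 120 N. Pads are 22 mm wide; open, the fingers measure 114 mm over their backs; the gripper's body (76 mm by 85 mm) begins 54 mm behind the grasp point. The pads swing forward as they close: fully open they stand 13 mm farther back than shut.
Start: joints at [1.218, 0.398, 0.045, 1.537, -0.019, 1.207, -0.051], TCP at [0.163, -0.629, 0.231] pointing down, gripper open.
Joint ranges: [-2.82, 2.82], [-0.49, 2.23], [-1.37, 1.46], [0, 2.46], [-1.36, 4.5], [0.23, 2], [-2.94, 2.94]. Speed limits (rad/s): [2.57, 2.57, 3.14, 3.14, 3.14, 3.14, 3.14].

INTERFACE

Orientations are given as a unit quaternion [w, x, y, z].
In Python, from bench import readout, eyes, job, bot gives the robot as it stands.
- The arm moves only by the tool drive_tool, never from a script. Its argument "rows" is a list of rows, each an object with "linear": the shift along the tool's x, y, z normalised to -1 to 1, where 1 is 30 mm, a list of three; "rot": the turn, a rotation vector about the tool's x, y, z normalised to -1 to 1, where 1 is 45 degrees, a list of three; "hand": the opening, from 0 (shut) to 1 (fully open). In form: [{"linear": [x, y, z], "rot": [ax, ay, az], "hand": hand}, ...]. A call has exactly 8 rows; each row shifts and turns the commanded pose from where the row before left it, along the tool's axes as they then stand; what a row does not reach is not made up. A row lasts 1/10 s, in which the tool goes at most 50 mm and 8.59 degrees, less where a joint would pass 70% of its speed; a pose out of reach is approached as far as the arm can. A call with a number of a shift or a turn outside -1 to 1 is refused whole. A call with a gripper value outside its range is refused whole. The fingers move at their own pace and stop on an object; "grip_force" is the grip in N (left out, the last holds). Time passes only in rows, so rows that do not move let the fingers close, or fill a call up. It gives the time, the measured TCP pose, the force, the opening and the grip force at its end, in the units of the state.
- readout.read_state(): the state, without advancing time (a new reading comes with each control period).
- eyes.snapshot(name): name is "scene" or "side" or "wrist"; returns a dict with "img" (420x560x3 uint8, red, green, blue), "intrinsics" (3x3 intrinsics, pixels), "extrinsics" (4x4, takes a point from camera to world coordinates). Camera axes: x right, y up, looking along -z (the intrinsics and any distortion apply to the point x, -y, -z); pixel columns grow to the right and rows downward; lengths in m; the calibration is good to about 2 mm. A picture is of the moment at which its call begins. There is no depth.
- job.sign_off(): hands the job in; it is judged then, once.
The state is a dict: "clock": time; "qpos": joint angles; "qd": joint speeds; "joint_torque": joint torques, N m; "ee_pos": TCP position; "orientation": TCP orientation; "ft_force": force on the tool from outside, world axes, zero at the start; "moment": the same for the moment, N m; "opening": finger opening in m; "gripper_force": force on a finger pad.
Only numpy, scipy, OpenCV 4.12 (cv2) and the standard library are available. Lean on these libraries where they do the work, as an engineer would, in place of code of your own. Each camera call takes 0.05 s, during which the arm holds its last target. There are 200 camera calls.

TASK

Switch the lab bench's drive control off with its lever (pull it fully toward the robot). Then fit every drive module that lies on the bench onto the rail, hooking its lip under the rail's near edge and rocking it down until the sprung foot clicks under the far edge, and slide the filter cassette fully home into the dock's slot; only when all are in, push the lever fully back on, and leave the other things on the bench where they stand.

Things in the scene. Friction and masses are not known exactly. Their poses are not given: they have to be found in the camera images.
- module1: Drive module, 0.15 to 0.3 kg, heavy low down; all four are alike, and 3 or 4 are present. Origin: centre of the underside, z up. Cream box 100 mm (x) by 54 (y), z 18 to 50 mm; black grip block on top, x -15 to +45 mm, 28 mm wide (y), up to z 82 mm. Flat seat at z 18 mm; lip below it at the -x end, sprung foot at the +x end. Starts upright, standing on lip and foot, lip roughly toward the robot.
- module2: As module1. The rigid lip of every module: a leg x -50 to -38 mm, z 0 to 18 mm (full width), with a toe at its bottom reaching in to x -31 mm, z 0 to 8 mm; so between toe and seat is a groove 10 mm high and 7 mm deep that opens toward +x and takes the rail's 4 mm edge, also with the module tilted by up to about 20 degrees (foot end high).
- module3: As module1. A fitted module lies level with its seat on the rail's top: origin at x 0 (within 6 mm), z -18 mm in the frame of rail_mid, its x axis along the rail frame's x; its place along the rail (y) is free, 65 mm from the next leaves room for fingers and all four fit.
- module4: As module1.
- module1_lip (a point): Middle of the top of the toe of module1's lip (module x -34.5, z 8 mm), under the rail's near (-x) edge once fitted.
- module2_lip (a point): The same of module2.
- module3_lip (a point): The same of module3.
- module4_lip (a point): The same of module4.
- module1_foot (a joint): module1's sprung foot, m: 0 = out, at rest; about 0.001 = clicked home, gripping the rail; up to 0.008 = pushed back to the module's +x. Black nose, 45 degree slopes above and below, tip at module x +32.5, z 10.5 mm at rest: it goes 5 mm under the rail edge. Spring 2.9 N, 5.3 N when pushed back 5 mm: some 8 N pressed down on the module over the foot (x 35 mm) snaps it in.
- module2_foot (a joint): The same of module2.
- module3_foot (a joint): The same of module3.
- module4_foot (a joint): The same of module4.
- rail_mid (a point): Middle of the steel rail's top, 52 mm above the bench, on a fixed grey plate 120 by 290 mm. It runs along frame y (free 130 mm each way, then end stops 16 mm high), is 75 mm wide (x); edges at x -37.5 and +37.5 mm, 4 mm thick, free below for 15 mm inward and 42 mm down. Frame x points roughly away from the robot, z up. Lips hook under the -x edge, feet click under the +x edge.
- dock: Fixed low cream dock, 160 mm deep (x), 140 wide, 75 mm tall, vent lines on top. Origin: centre of its underside; x points away from the robot. The slot opens in its -x face.
- slot_mouth (a point): Middle of the slot floor at the mouth, 20 mm above the bench. Frame x points into the slot, z up. The slot is 93 mm wide (y), 16 mm high, 105 mm deep to its stop; its floor runs on as a shelf 50 mm out in front (x -50 to 0). Two grey cheeks on the shelf, 14 mm high, narrow from 104 mm apart at x -33 mm to 93 mm at the mouth.
- cassette: Filter cassette: flat aluminium slab 150 mm (x) by 90 (y) by 12 mm thick, 0.25 kg, lying flat. Origin: centre of the underside, z up. Black grip rib on top, x -70 to -34 mm, 16 mm wide (y), up to z 44 mm. The +x end goes in first; home against the stop its origin is at x +30 mm of slot_mouth and the rib stays outside, 4 mm in front of the dock.
- switch (a joint): Switch lever, rad: 0 = OFF, leaning 0.5 rad to its base's -x (toward the robot); 1 = ON, leaning 0.5 rad to +x (away). Starts ON. Friction holds it where it is left; about 1 N at the knob moves it.
- switch_base: Fixed cream switch block 70 x 50 x 25 mm, origin at the centre of its underside; the lever turns about its y axis, 22 mm up, and is a 10 mm rod 80 mm long.
- switch_tip (a point): Centre of the black ball knob (26 mm) at the end of the switch lever, about 92 mm above the bench at both ends of the swing and 102 mm midway.
- bur_block: White block 60 x 40 mm, 55 mm tall with its pins; bystander, leave it. Origin: centre of its underside.
- bur_stand: Round stand 76 mm across, 68 mm tall with its pins; bystander. Origin: centre of its underside.
- jaw_model: Plaster jaw model 72 mm across, 52 mm tall; bystander. Origin: centre of its underside.
- handpiece: Black handpiece lying along its x, 160 mm long, 24 mm high; bystander. Origin: centre of its underside.
- wax_jar: Amber jar 64 mm across, 60 mm tall; bystander. Origin: centre of its underside.
Mind the look-alikes: they are no part of the job. Leave any blue or red look-alike of the module4 alone.

How it is judged:
On the way, in this order (a step that is already met when the one before it is completed fails the run):
1. the switch is off, with the refit still to do (value of joint switch below 0.15 rad), for 0.2 s.
2. every module is clicked onto the rail and the cassette is home, the switch still off (z of module1 in the frame of rail_mid between -0.0215 and -0.0145 m and x of module1 in the frame of rail_mid between -0.006 and 0.006 m and y of module1 in the frame of rail_mid between -0.125 and 0.125 m and angle between the z axis of each of module1, module2, module3, module4 and the z axis of rail_mid, either way round below 0.05 rad and angle between the x axis of each of module1, module2, module3, module4 and the x axis of rail_mid, either way round below 0.08 rad and value of joint each of module1_foot, module2_foot, module3_foot, module4_foot below 0.0038 m and x of each of module1_lip, module2_lip, module3_lip, module4_lip in the frame of rail_mid below -0.02 m and z of module2 in the frame of rail_mid between -0.0215 and -0.0145 m and x of module2 in the frame of rail_mid between -0.006 and 0.006 m and y of module2 in the frame of rail_mid between -0.125 and 0.125 m and z of module3 in the frame of rail_mid between -0.0215 and -0.0145 m and x of module3 in the frame of rail_mid between -0.006 and 0.006 m and y of module3 in the frame of rail_mid between -0.125 and 0.125 m and z of module4 in the frame of rail_mid between -0.0215 and -0.0145 m and x of module4 in the frame of rail_mid between -0.006 and 0.006 m and y of module4 in the frame of rail_mid between -0.125 and 0.125 m and x of cassette in the frame of slot_mouth between 0.024 and 0.034 m and y of cassette in the frame of slot_mouth between -0.004 and 0.004 m and z of cassette in the frame of slot_mouth between -0.004 and 0.005 m and angle between the x axis of cassette and the x axis of slot_mouth, either way round below 0.05 rad and angle between the z axis of cassette and the z axis of slot_mouth, either way round below 0.05 rad and value of joint switch below 0.15 rad), for 0.3 s.
3. the switch is on again (value of joint switch above 0.85 rad), for 0.2 s.
At the end, for the whole second after the job is handed in: Each module present sits on the rail: level and square within 3 to 4 degrees, seat within 3.5 mm of the rail top, x within 6 mm, lip at the near edge, foot out (below 3.8 mm); cassette within 6 mm of its stop; switch above 0.85 rad; all at rest (z of module1 in the frame of rail_mid between -0.0215 and -0.0145 m and x of module1 in the frame of rail_mid between -0.006 and 0.006 m and y of module1 in the frame of rail_mid between -0.125 and 0.125 m and angle between the z axis of each of module1, module2, module3, module4 and the z axis of rail_mid, either way round below 0.05 rad and angle between the x axis of each of module1, module2, module3, module4 and the x axis of rail_mid, either way round below 0.08 rad and value of joint each of module1_foot, module2_foot, module3_foot, module4_foot below 0.0038 m and x of each of module1_lip, module2_lip, module3_lip, module4_lip in the frame of rail_mid below -0.02 m and z of module2 in the frame of rail_mid between -0.0215 and -0.0145 m and x of module2 in the frame of rail_mid between -0.006 and 0.006 m and y of module2 in the frame of rail_mid between -0.125 and 0.125 m and z of module3 in the frame of rail_mid between -0.0215 and -0.0145 m and x of module3 in the frame of rail_mid between -0.006 and 0.006 m and y of module3 in the frame of rail_mid between -0.125 and 0.125 m and z of module4 in the frame of rail_mid between -0.0215 and -0.0145 m and x of module4 in the frame of rail_mid between -0.006 and 0.006 m and y of module4 in the frame of rail_mid between -0.125 and 0.125 m and x of cassette in the frame of slot_mouth between 0.024 and 0.034 m and y of cassette in the frame of slot_mouth between -0.004 and 0.004 m and z of cassette in the frame of slot_mouth between -0.004 and 0.005 m and angle between the x axis of cassette and the x axis of slot_mouth, either way round below 0.05 rad and angle between the z axis of cassette and the z axis of slot_mouth, either way round below 0.05 rad and value of joint switch above 0.85 rad and linear speed of each of module1, module2, module3, module4, cassette below 0.02 m/s); the robot touches nothing.
It fails at once if a bystander is moved by more than 60 mm (distance of any of bur_block, bur_stand, jaw_model, handpiece, wax_jar from where it was at the start of the episode above 0.06 m).
Of module1, module2, module3, module4 only 3 to 4 are there at a start; the rules pass over those that are not, and their reading is None.
At some moment in a run one of module1, module2, module3, module4 may be knocked a few centimetres aside while the robot is not near it.
Once in a run the grip may slacken for a moment while it holds something.
It also fails if it takes over 210 s, if anything falls off the work surface, if the arm or the gripper's body presses on something with over 40 N, if the wrist force passes 120 N, or if a joint passes its speed limit or range.

## Working session

There is one attempt and no reset: what is moved stays moved. The work goes in short steps, Python scripts to look and compute and a tool call to move; the robot and the scene stay as the last step left them, time stands still between calls to the robot, and variables do not carry over. Pictures are saved under pics/ and viewed, at most 14 in all, crops included, and the job is handed in when it is done.

Besides the shell and the picture viewer there is one more tool, called after "Emit:" as name(argument=value, ...) on one line, values as JSON. drive_tool: Moves the arm, as the interface text tells. Its arguments: {"type":"object","properties":{"rows":{"type":"array"},"grip_force":{"type":"number"}},"required":["rows"]}

```bash
mkdir -p pics; ls; python3 - <<'E'
from bench import readout, eyes, job, bot
import cv2,numpy as np
print(readout.read_state()); print(bot.pinch_z)
for n in ["scene","side"]:
    s=eyes.snapshot(n); np.savez(f'pics/{n}0.npz',**s)
    cv2.imwrite(f'pics/{n}0.png',cv2.resize(s['img'][...,::-1],(800,600),interpolation=cv2.INTER_CUBIC))
    print(n,s['intrinsics'],s['extrinsics'],s.keys())
E
```

```text
pics
{'clock': 0.0, 'qpos': array([ 1.2179924 ,  0.39922447,  0.04503745,  1.53787152, -0.01872821,
        1.20692044, -0.05071669]), 'qd': array([-0.00039526, -0.00083881, -0.00028887, -0.00158571,  0.00029614,
       -0.00136028,  0.0007867 ]), 'joint_torque': array([ 2.21014197e-04, -4.75131798e+01,  1.36458423e+00, -2.54227692e+01,
        1.15817715e-02,  9.51815833e-03, -2.27166049e-05]), 'ee_pos': array([ 0.16307381, -0.62855125,  0.23024633]), 'orientation': array([-9.84060293e-04,  9.91953049e-01,  1.26602316e-01, -1.83165878e-04]), 'ft_force': array([ 0.02742078, -0.30943223,  0.53760663]), 'moment': array([ 0.0283512 , -0.02086726,  0.02631096]), 'gripper_force': 0.0, 'opening': 0.08551027031949546}
0.0187
scene [[443.28145251   0.         289.01214572]
 [  0.         443.28145251 212.84301207]
 [  0.           0.           1.        ]] [[ 0.30796124 -0.67607673  0.66938788  1.29999139]
 [ 0.95139153  0.22161014 -0.21387638 -0.26260948]
 [-0.0037463   0.70271559  0.711461    0.87841309]
 [ 0.          0.          0.          1.        ]] dict_keys(['img', 'intrinsics', 'extrinsics'])
side [[499.1224318    0.         272.08687127]
 [  0.         499.1224318  210.26474746]
 [  0.           0.           1.        ]] [[-0.74146251  0.37494294 -0.55646307 -0.17491569]
 [-0.67048181 -0.38159668  0.6362689   0.83158501]
 [ 0.02622007  0.8448679   0.53433205  0.80361177]
 [ 0.          0.          0.          1.        ]] dict_keys(['img', 'intrinsics', 'extrinsics'])
```

View pics/scene0.png

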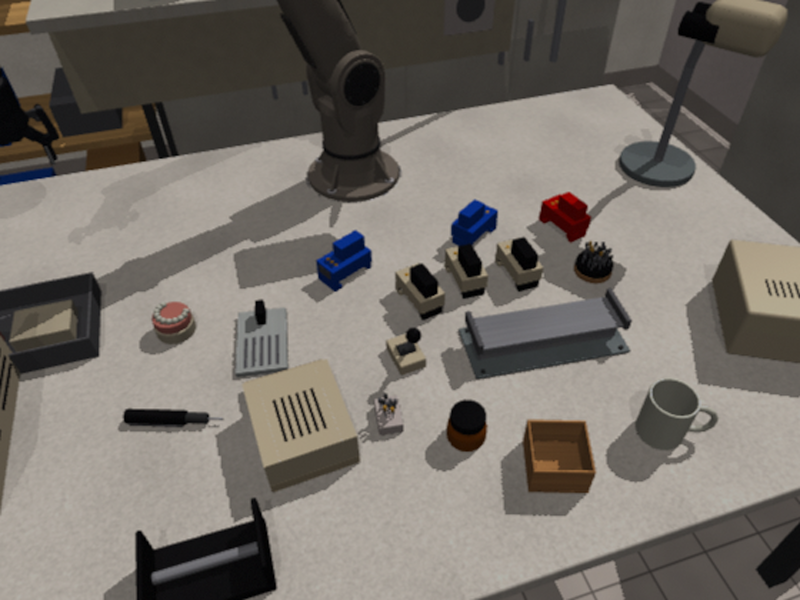

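View pics/side0.png

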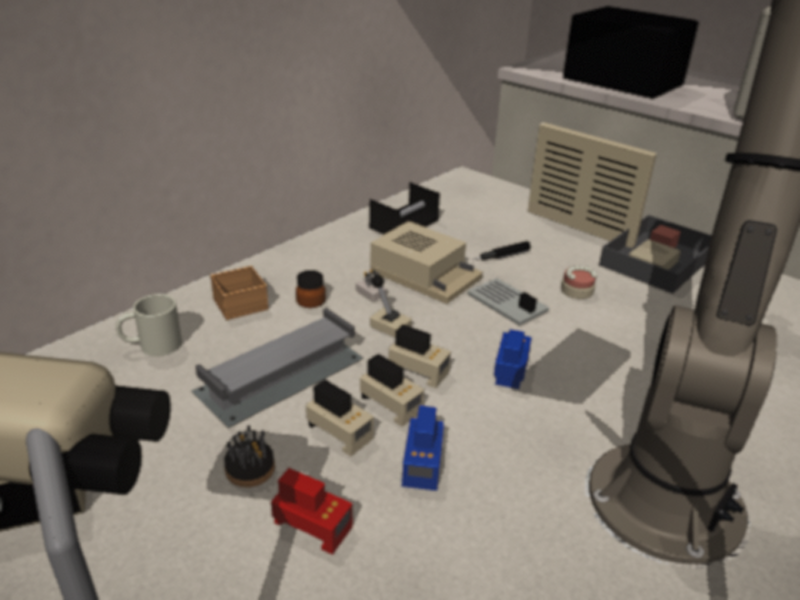

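```bash
python3 - <<'E'
import cv2,numpy as np
a=np.load('pics/scene0.npz')['img'][125:305,160:460,::-1]
b=np.load('pics/side0.npz')['img'][165:330,130:390,::-1]
cv2.imwrite('pics/c1.png',cv2.resize(a,None,fx=2.66,fy=2.66,interpolation=cv2.INTER_CUBIC))
cv2.imwrite('pics/c2.png',cv2.resize(b,None,fx=3,fy=3,interpolation=cv2.INTER_CUBIC))
E
```

```text
(no output)
```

View pics/c1.png

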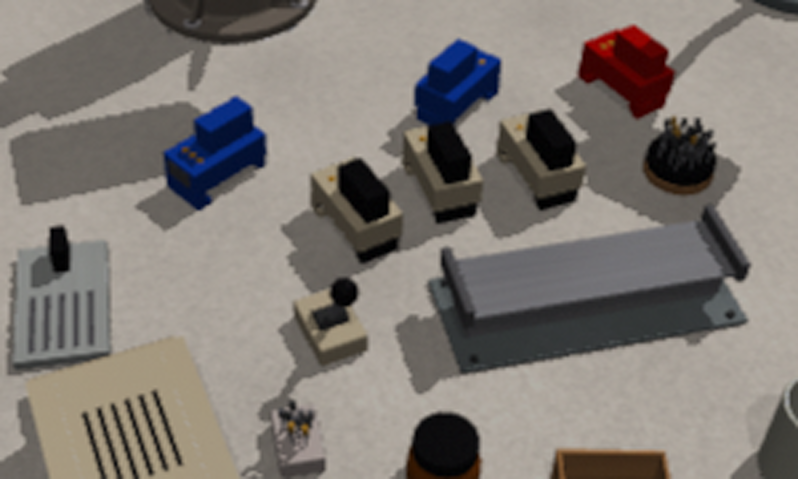

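View pics/c2.png

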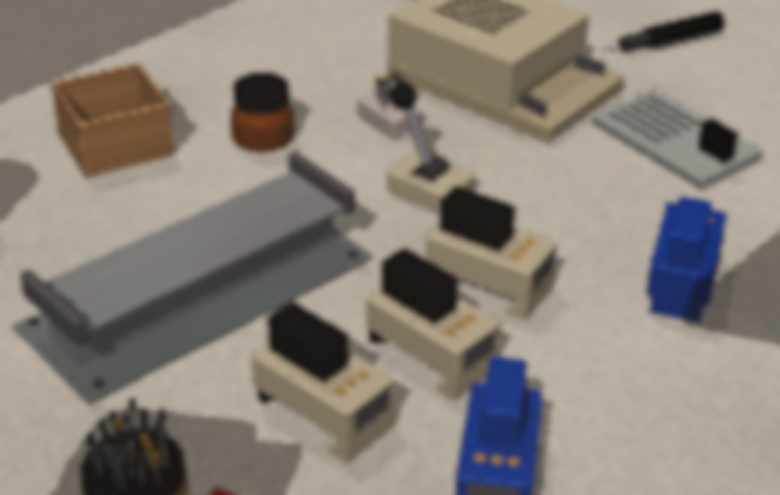

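```bash
cat > h.py <<'E'
import numpy as np, cv2
from scipy.optimize import least_squares, minimize
def load(n): return dict(np.load(f'pics/{n}.npz'))
def snap(n,save):
    from bench import eyes
    s=eyes.snapshot(n); np.savez(f'pics/{save}.npz',**s); return s
def proj(s,P):
    E=s['extrinsics'];p=(np.atleast_2d(P)-E[:3,3])@E[:3,:3]
    q=np.c_[p[:,0],-p[:,1],-p[:,2]]@s['intrinsics'].T
    return q[:,:2]/q[:,2:]
def T(pose,M,z=0):
    x,y,a=pose;c,s_=np.cos(a),np.sin(a);M=np.atleast_2d(M)
    return np.c_[x+c*M[:,0]-s_*M[:,1],y+s_*M[:,0]+c*M[:,1],M[:,2]+z]
def fitpts(obs,x0):
    # obs: list of (snap, modelpts, pixels)
    f=lambda p:np.concatenate([(proj(s,T(p,M))-np.array(u)).ravel() for s,M,u in obs])
    r=least_squares(f,x0,loss='soft_l1',x_scale=[.01,.01,.05]);return r.x,np.round(f(r.x).reshape(-1,2),1)
def tri(obs):
    f=lambda p:np.concatenate([(proj(s,p)-np.array(u)).ravel() for s,u in obs])
    r=least_squares(f,[.6,0,.05]);return r.x,f(r.x)
def back(s,u,z):
    E=s['extrinsics'];K=s['intrinsics']
    d=np.linalg.solve(K,[u[0],u[1],1.]);d=E[:3,:3]@[d[0],-d[1],-d[2]]
    return E[:3,3]+d*(z-E[2,3])/d[2]
def box(x0,x1,y0,y1,z0,z1): return np.array([[x,y,z] for x in(x0,x1) for y in(y0,y1) for z in(z0,z1)])/1000.
GRIP=box(-15,45,-14,14,50,82); BODY=box(-50,50,-27,27,18,50)
def poly(shape,pts,k=4):
    m=np.zeros((shape[0]*k,shape[1]*k),np.uint8)
    h=cv2.convexHull(((pts+.5)*k).astype(np.float32)).astype(np.int32)
    cv2.fillConvexPoly(m,h,255)
    return cv2.resize(m,(shape[1],shape[0]),interpolation=cv2.INTER_AREA)/255.
def maskfit(obs,x0,steps=(.01,.01,.1)):
    # obs: (snap, modelpts(list of hulls), mask float, roi)
    def f(p):
        e=0
        for s,Ms,mk,(x,y,w,h) in obs:
            r=np.zeros((h,w))
            for M in Ms: r=np.maximum(r,poly((h,w),proj(s,T(p,M))-[x,y]))
            e+=np.abs(r-mk[y:y+h,x:x+w]).sum()
        return e
    x0=np.array(x0,float);best=None
    for sg in (1,-1):
        S=np.vstack([x0]+[x0+np.eye(3)[i]*steps[i]*sg for i in range(3)])
        r=minimize(f,x0,method='Nelder-Mead',options=dict(initial_simplex=S,xatol=1e-4,fatol=.05,maxiter=250))
        if best is None or r.fun<best.fun: best=r
    return best.x,best.fun
E
python3 - <<'E'
from h import *
A=load('scene0');B=load('side0')
ca=lambda u:[160+u[0]/2.66-.3,125+u[1]/2.66-.3]; cb=lambda u:[130+u[0]/3-.3,165+u[1]/3-.3]
np.set_printoptions(precision=4,suppress=True)
G={'A':((364,190),(477,218)),'B':((448,153),(420,285)),'C':((551,140),(309,340))}
def blk(s): return (s['img'].max(2)<45).astype(float)
for k,(u,v) in G.items():
    c,e=tri([(A,ca(u)),(B,cb(v))]); print(k,c,e)
    obs=[]
    for s,q in((A,ca(u)),(B,cb(v))):
        n,l,st,ce=cv2.connectedComponentsWithStats(blk(s).astype(np.uint8))
        lab=l[int(q[1]),int(q[0])]; x,y,w,h,ar=st[lab]; print('  comp',st[lab])
        obs.append((s,[GRIP],(l==lab).astype(float),(x-8,y-8,w+16,h+16)))
    for o in (obs,): print('  fit',*maskfit(o,[c[0]-.012,c[1],-.2]))
    for o in (obs[:1],obs[1:]): print('  one',*maskfit(o,[c[0]-.012,c[1],-.2]))
print('knob',tri([(A,ca((344,292))),(B,cb((403,93)))]))
CZ=np.array([[-75,-45,12],[-75,45,12],[75,45,12],[75,-45,12]])/1e3
print('cas',fitpts([(A,CZ,[ca(u) for u in((20,248),(107,241),(108,353),(12,365))]),(B,CZ,[cb(u) for u in((760,155),(702,185),(593,122),(648,90))])],[.55,-.3,0]))
PL=np.array([[-60,-145,4],[60,-145,4],[60,145,4]])/1e3
print('rail',fitpts([(A,PL,[ca(u) for u in((429,287),(467,370),(747,322))]),(B,np.array([[-60,145,4],[60,145,4],[-60,-145,4]])/1e3,[cb(u) for u in((92,402),(15,327),(370,258))])],[.65,.1,0]))
D=np.array([[-80,-70,75],[-80,70,75],[80,70,75]])/1e3
print('dock',fitpts([(A,D,[(244/1.4286,391/1.4286),(329/1.4286,362/1.4286),(357/1.4286,443/1.4286)]),(B,np.array([[-80,70,75],[-80,-70,75],[80,70,75]])/1e3,[cb(u) for u in((513,65),(585,22),(388,18))])],[.7,-.3,0]))
S=np.array([[-35,25,25],[-35,-25,25]])/1e3
print('cam pos',A['extrinsics'][:3,3],B['extrinsics'][:3,3])
E
```

```text
A [0.4784 0.0195 0.0641] [-0.679  -0.3385 -0.6789  0.2467]
  comp [288 185  18  24 291]
  comp [278 228  22  19 294]
  fit [0.4664 0.0188 0.0587] 164.93333333333334
  one [0.4683 0.0187 0.0533] 42.015686274509804
  one [ 0.4636  0.0226 -0.2675] 104.89411764705882
B [0.4517 0.1206 0.0636] [-0.7428 -0.3225 -0.6716  0.1985]
  comp [321 170  16  24 273]
  comp [258 249  24  22 341]
  fit [ 0.4381  0.1229 -0.1311] 149.5607843137255
  one [ 0.4389  0.1236 -0.1072] 30.784313725490197
  one [ 0.436   0.1249 -0.2542] 100.68627450980392
C [0.4666 0.23   0.0644] [-1.1041 -0.3733 -0.9319  0.1801]
  comp [358 167  18  22 275]
  comp [221 267  24  24 379]
  fit [ 0.453   0.2317 -0.1182] 163.1098039215686
  one [ 0.4548  0.2318 -0.0957] 39.58039215686274
  one [ 0.4504  0.2338 -0.2163] 109.38039215686274
knob (array([ 0.6303, -0.0503,  0.0951]), array([-0.5678, -0.2677, -0.6982,  0.2339]))
cas (array([ 0.4802, -0.292 , -0.1605]), array([[-0.6, -0.2],
       [ 0.1, -1.2],
       [ 0.5, -1.1],
       [ 0. , -1.3],
       [ 0.1, -1.9],
       [-1.3, -1.8],
       [-1.4, -2.8],
       [ 0.9, -1. ]]))
rail (array([ 0.6355,  0.1987, -0.0749]), array([[-1.1, -2.4],
       [-1.7,  1.1],
       [ 0. , -2.1],
       [-0.8,  0. ],
       [-2. ,  0.3],
       [-0.1, -1.7]]))
dock (array([ 0.7088, -0.2596,  0.039 ]), array([[-0.8, -4.2],
       [-0.3, -0.6],
       [-0.3, -2. ],
       [-3.9, -1.5],
       [-0.9, -3.2],
       [-2.5, -2.7]]))
cam pos [ 1.3    -0.2626  0.8784] [-0.1749  0.8316  0.8036]
```

Emit:
drive_tool(rows=[{"linear": [0,0,0],"rot": [0,0,0.16],"hand": 1},{"linear": [0,0,-0.5],"rot": [0,0,0.163],"hand": 1},{"linear": [0.8,-0.85,-0.35],"rot": [0,0,0],"hand": 1},{"linear": [0.8,-0.85,-0.35],"rot": [0,0,0],"hand": 1},{"linear": [0.8,-0.85,-0.35],"rot": [0,0,0],"hand": 1},{"linear": [0.8,-0.85,-0.35],"rot": [0,0,0],"hand": 1},{"linear": [0.8,-0.85,-0.35],"rot": [0,0,0],"hand": 1},{"linear": [0.8,-0.85,-0.35],"rot": [0,0,0],"hand": 1}])

```text
clock: 0.9
ee_pos: [0.3079, -0.4748, 0.3093]
orientation: [-0.0, 1.0, 0.0, -0.0]
ft_force: [0.5, -0.2, -0.4]
opening: 0.0856
gripper_force: 0.0
```

Emit:
drive_tool(rows=[{"linear": [0.8,-0.85,-0.35],"rot": [0,0,0],"hand": 1},{"linear": [0.8,-0.85,-0.35],"rot": [0,0,0],"hand": 1},{"linear": [0.8,-0.85,-0.35],"rot": [0,0,0],"hand": 1},{"linear": [0.8,-0.85,-0.35],"rot": [0,0,0],"hand": 1},{"linear": [0.8,-0.85,-0.35],"rot": [0,0,0],"hand": 1},{"linear": [0.8,-0.85,-0.35],"rot": [0,0,0],"hand": 1},{"linear": [0.8,-0.85,-0.35],"rot": [0,0,0],"hand": 1},{"linear": [0,0,0],"rot": [0,0,0],"hand": 1}])

```text
clock: 1.7
ee_pos: [0.4797, -0.292, 0.3839]
orientation: [-0.001, 1.0, 0.005, 0.002]
ft_force: [0.4, 0.1, -0.1]
opening: 0.0854
gripper_force: 0.0
```

```bash
python3 - <<'E'
from h import *
s=snap('wrist','w1'); cv2.imwrite('pics/w1.png',cv2.resize(s['img'][...,::-1],(800,600),interpolation=cv2.INTER_CUBIC))
from bench import readout
r=readout.read_state();print(r['ee_pos'],r['orientation'],r['clock']);print(s['extrinsics'],s['intrinsics'])
E
```

```text
[ 0.47719915 -0.29489378  0.3830315 ] [-2.68244228e-04  9.99995007e-01  3.10751129e-03  5.07793145e-04] 1.75
[[ 1.13722104e-02  9.50431399e-01  3.10726291e-01  5.58949195e-01]
 [-9.99930477e-01  1.17777262e-02  5.71239087e-04 -2.90635826e-01]
 [-3.11672561e-03 -3.10711185e-01  9.50499261e-01  5.25542962e-01]
 [ 0.00000000e+00  0.00000000e+00  0.00000000e+00  1.00000000e+00]] [[313.73592363   0.         282.46516191]
 [  0.         313.73592363 211.86382583]
 [  0.           0.           1.        ]]
```

View pics/w1.png

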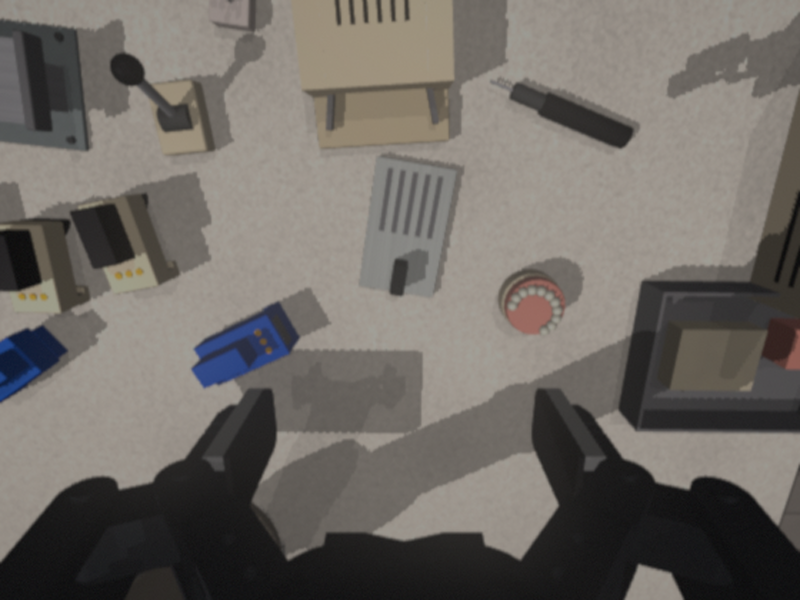

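```bash
python3 - <<'E'
from h import *
np.set_printoptions(precision=4,suppress=True)
W=load('w1');A=load('scene0');B=load('side0');k=1.4286
c=lambda u:[u[0]/k-.15,u[1]/k-.15]
ca=lambda u:[160+u[0]/2.66-.3,125+u[1]/2.66-.3]; cb=lambda u:[130+u[0]/3-.3,165+u[1]/3-.3]
CZ=np.array([[75,45,12],[75,-45,12],[-75,-45,12],[-75,45,12]])/1e3
print('cas',fitpts([(W,CZ,[c(u) for u in((380,156),(463,168),(434,296),(360,285))])],[.48,-.29,-.1]))
f1,f2=[back(W,c(u),.075) for u in((303,91),(453,80))];s1,s2=[back(W,c(u),.02) for u in((320,150),(449,139))]
print('front top',f1,f2,np.linalg.norm(f1-f2),'shelf',s1,s2,np.linalg.norm(s1-s2), 'yaw',[np.arctan2(-(b-a)[0]*-1, -(b-a)[1]) for a,b in((f1,f2),(s1,s2))])
print('mid',(f1+f2)/2,(s1+s2)/2)
print('knob',tri([(A,ca((344,292))),(B,cb((403,93))),(W,c((127,70)))]), back(W,c((127,70)),.092))
for n,u in dict(nl=(164,154),nr=(207,151),fl=(152,92),fr=(195,82)).items(): print(n,back(W,c(u),.025)[:2])
print('bur block', back(W,c((233,12)),.05))
E
```

```text
cas (array([ 0.48  , -0.2957, -0.1626]), array([[ 0.2, -1.5],
       [-1.3,  0.5],
       [ 0.4,  0.9],
       [ 0.3, -0.2]]))
front top [ 0.6148 -0.1962  0.075 ] [ 0.6255 -0.3333  0.075 ] 0.13743565976538166 shelf [ 0.5644 -0.1995  0.02  ] [ 0.577  -0.3368  0.02  ] 0.13785550377005643 yaw [np.float64(0.07735489365943075), np.float64(0.09145196116837101)]
mid [ 0.6201 -0.2648  0.075 ] [ 0.5707 -0.2682  0.02  ]
knob (array([ 0.6278, -0.0491,  0.0946]), array([-0.4053, -1.0034, -0.3365,  0.8645,  0.1678, -0.4435])) [ 0.6277 -0.0473  0.092 ]
nl [ 0.5584 -0.0346]
nr [ 0.562  -0.0806]
fl [ 0.6184 -0.0316]
fr [ 0.6281 -0.0768]
bur block [ 0.6836 -0.1303  0.05  ]
```

Emit:
drive_tool(rows=[{"linear": [0.56,-0.91,0.68],"rot": [0,0,0],"hand": 1},{"linear": [0.56,-0.91,0.68],"rot": [0,0,0],"hand": 1},{"linear": [0.56,-0.91,0.68],"rot": [0,0,0],"hand": 1},{"linear": [0.56,-0.91,0.68],"rot": [0,0,0],"hand": 1},{"linear": [0.56,-0.91,0.68],"rot": [0,0,0],"hand": 1},{"linear": [0.56,-0.91,0.68],"rot": [0,0,0],"hand": 1},{"linear": [0.56,-0.91,0.68],"rot": [0,0,0],"hand": 1},{"linear": [0.56,-0.91,0.68],"rot": [0,0,0],"hand": 1}])

```text
clock: 2.55
ee_pos: [0.6092, -0.0801, 0.218]
orientation: [0.001, 1.0, -0.001, -0.001]
ft_force: [1.0, -0.3, 0.4]
opening: 0.0854
gripper_force: 0.0
```

Emit:
drive_tool(rows=[{"linear": [0.56,-0.91,0.68],"rot": [0,0,0],"hand": 1},{"linear": [0,0,0],"rot": [0,0,0],"hand": 1},{"linear": [0,0,0],"rot": [0,0,0],"hand": 1},{"linear": [0,0,0.5],"rot": [0,0,0],"hand": 1},{"linear": [0,0,0.7],"rot": [0,0,0],"hand": 1},{"linear": [0,0,0],"rot": [0,0,0],"hand": 1},{"linear": [0,0,0],"rot": [0,0,0],"hand": 1},{"linear": [0,0,0],"rot": [0,0,0],"hand": 1}])

```text
clock: 3.35
ee_pos: [0.6269, -0.0528, 0.1643]
orientation: [0.0, 1.0, -0.001, 0.001]
ft_force: [-0.0, -0.3, 0.5]
opening: 0.0852
gripper_force: 0.0
```

```bash
python3 - <<'E'
from h import *
s=snap('wrist','w2'); cv2.imwrite('pics/w2.png',cv2.resize(s['img'][...,::-1],(800,600),interpolation=cv2.INTER_CUBIC))
from bench import readout
r=readout.read_state();print(r['ee_pos'],r['orientation'],r['clock'])
E
```

```text
[ 0.62700097 -0.05249651  0.16441219] [ 2.38667026e-04  9.99999351e-01 -2.93279339e-04  1.07459260e-03] 3.4
```

View pics/w2.png

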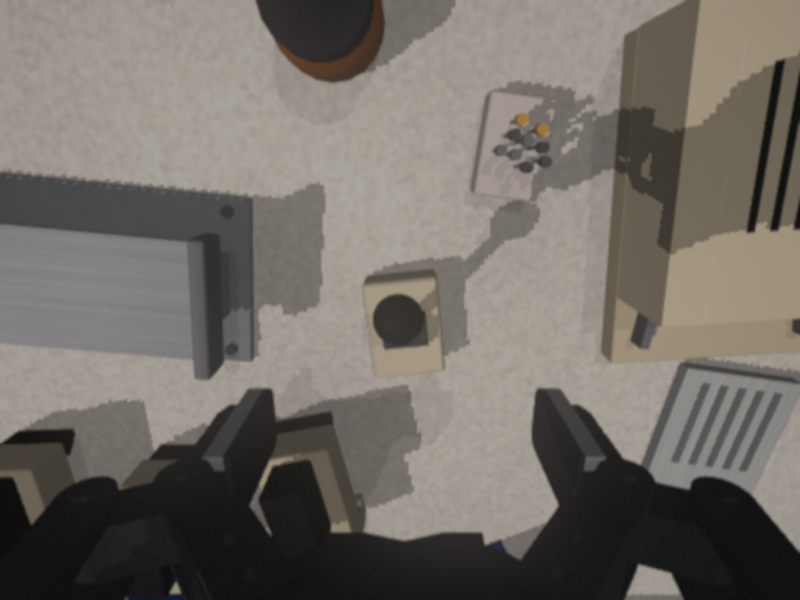

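Emit:
drive_tool(rows=[{"linear": [0,0,1],"rot": [0,0,0],"hand": 1},{"linear": [0,0,1],"rot": [0,0,0],"hand": 1},{"linear": [0,0,1],"rot": [0,0,0],"hand": 1},{"linear": [0,0,0],"rot": [0,0,0],"hand": 1},{"linear": [0,0,0],"rot": [0,0,0],"hand": 0.2},{"linear": [0,0,0],"rot": [0,0,0],"hand": 0.2},{"linear": [0,0,0],"rot": [0,0,0],"hand": 0.2},{"linear": [0,0,0],"rot": [0,0,0],"hand": 0.2}], grip_force=25)

```text
clock: 4.2
ee_pos: [0.6274, -0.0518, 0.0747]
orientation: [-0.0, 1.0, -0.0, 0.001]
ft_force: [0.2, 6.8, 5.7]
opening: 0.028
gripper_force: 6.0
```

Emit:
drive_tool(rows=[{"linear": [-0.3,0.02,-0.1],"rot": [0,0,0],"hand": 0.2},{"linear": [-0.33,0.02,-0.1],"rot": [0,0,0],"hand": 0.2},{"linear": [-0.33,0.02,-0.08],"rot": [0,0,0],"hand": 0.2},{"linear": [-0.33,0.02,-0.04],"rot": [0,0,0],"hand": 0.2},{"linear": [-0.33,0.02,0.04],"rot": [0,0,0],"hand": 0.2},{"linear": [-0.33,0.02,0.08],"rot": [0,0,0],"hand": 0.2},{"linear": [-0.33,0.02,0.1],"rot": [0,0,0],"hand": 0.2},{"linear": [-0.33,0.02,0.1],"rot": [0,0,0],"hand": 0.2}])

```text
clock: 5.0
ee_pos: [0.549, -0.0575, 0.0729]
orientation: [0.0, 1.0, -0.0, 0.002]
ft_force: [18.2, 2.0, 3.4]
opening: 0.0247
gripper_force: 25.4
```

Emit:
drive_tool(rows=[{"linear": [-0.1,0,0],"rot": [0,0,0],"hand": 0.2},{"linear": [0,0,0],"rot": [0,0,0],"hand": 0.2},{"linear": [0,0,0],"rot": [0,0,0],"hand": 1},{"linear": [0,0,0],"rot": [0,0,0],"hand": 1},{"linear": [0,0,-0.5],"rot": [0,0,0],"hand": 1},{"linear": [0,0,-1],"rot": [0,0,0],"hand": 1},{"linear": [0,0,-1],"rot": [0,0,0],"hand": 1},{"linear": [0,0,-1],"rot": [0,0,0],"hand": 1}])

```text
clock: 5.8
ee_pos: [0.5433, -0.0575, 0.1787]
orientation: [0.0, 1.0, -0.0, -0.002]
ft_force: [-0.0, 0.1, 0.2]
opening: 0.0854
gripper_force: 0.0
```

Emit:
drive_tool(rows=[{"linear": [-0.35,-1,-1],"rot": [0,0,0],"hand": 1},{"linear": [-0.35,-1,-1],"rot": [0,0,0],"hand": 1},{"linear": [-0.35,-1,-1],"rot": [0,0,0],"hand": 1},{"linear": [-0.35,-1,-1],"rot": [0,0,0],"hand": 1},{"linear": [-0.35,-1,-1],"rot": [0,0,0],"hand": 1},{"linear": [-0.35,-0.8,-0.8],"rot": [0,0,0],"hand": 1},{"linear": [0,0,0],"rot": [0,0,0],"hand": 1},{"linear": [0,0,0],"rot": [0,0,0],"hand": 1}])

```text
clock: 6.6
ee_pos: [0.4813, 0.1165, 0.3519]
orientation: [0.001, 1.0, 0.0, -0.0]
ft_force: [0.8, -0.8, -0.4]
opening: 0.0854
gripper_force: 0.0
```

```bash
python3 - <<'E'
from h import *
s=snap('wrist','w3'); cv2.imwrite('pics/w3.png',cv2.resize(s['img'][...,::-1],(800,600),interpolation=cv2.INTER_CUBIC))
from bench import readout
r=readout.read_state();print(r['ee_pos'],r['orientation'],r['clock'])
E
```

```text
[0.48135133 0.11547436 0.35099261] [ 1.08719759e-03  9.99998545e-01 -7.04200851e-04 -1.11039962e-03] 6.65
```

View pics/w3.png

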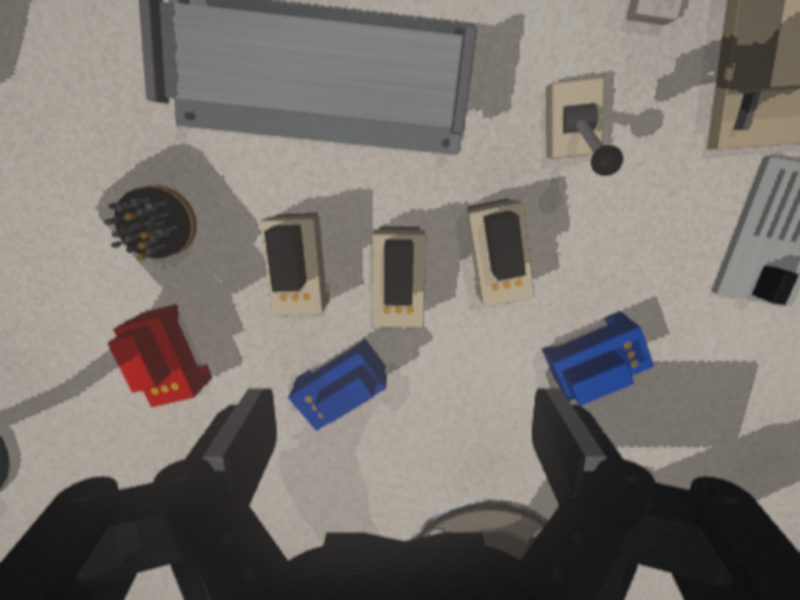

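```bash
python3 - <<'E'
from h import *
np.set_printoptions(precision=4,suppress=True)
W=load('w3');k=1.4286;c=lambda u:[u[0]/k-.15,u[1]/k-.15]
im=W['img'];b=((im.max(2)<60)).astype(np.uint8)
for n,q in dict(A=(505,245),B=(398,272),C=(287,258)).items():
    q=c(q);N,l,st,_=cv2.connectedComponentsWithStats(b);lab=l[int(q[1]),int(q[0])];x,y,w,h,ar=st[lab]
    p0=back(W,q,.07);r=maskfit([(W,[GRIP],(l==lab)*1.,(x-8,y-8,w+16,h+16))],[p0[0]-.013,p0[1],0.])
    print(n,st[lab],r)
g=cv2.cvtColor(im,cv2.COLOR_RGB2GRAY).astype(float)
nr=[];fr=[]
for x in range(140,300,8):
    col=g[:,x-2:x+3].mean(1); d=np.diff(cv2.GaussianBlur(col[:,None],(1,5),1)[:,0])
    y0=(99+(x*k-180)*28/270)/k;y1=(3+(x*k-180)*30/280)/k
    def pk(y0,r=6):
        lo=max(1,int(y0)-r);i=lo+np.argmax(np.abs(d[lo:int(y0)+r+1]));
        a,b_,c_=np.abs(d[i-1:i+2]);return i+.5+.5*(a-c_)/(a-2*b_+c_+1e-9),d[i]
    e,s=pk(y0);nr.append((x,e,s)); 
    if y1>5: e2,s2=pk(y1,5); fr.append((x,e2,s2))
for L in(nr,fr):
    L=np.array(L);print(np.round(L[::3],1).tolist());P=np.array([back(W,(x,y),.052) for x,y,_ in L])
    f=np.polyfit(P[:,1],P[:,0],1);print('x = %.4f y + %.4f'%tuple(f),'res',np.abs(np.polyval(f,P[:,1])-P[:,0]).max(),'yaw',-np.arctan(f[0]),'at y .2',np.polyval(f,.2))
for u in((176,60),(462,85),(466,30),(452,127),(177,98)): print(u,back(W,c(u),.052))
E
```

```text
A [340 149  26  46 952] (array([0.4637, 0.0161, 0.3   ]), np.float64(218.34509803921569))
B [270 169  18  44 769] (array([0.4373, 0.1219, 0.0646]), np.float64(216.1137254901961))
C [ 186  158   28   45 1003] (array([ 0.4495,  0.2316, -0.0356]), np.float64(223.73725490196077))
[[140.0, 70.1, -7.2], [164.0, 72.7, -7.5], [188.0, 75.2, -7.2], [212.0, 77.8, -7.3], [236.0, 80.3, -5.9], [260.0, 82.9, -5.5], [284.0, 85.5, -5.5]]
x = 0.0977 y + 0.5776 res 0.00014636789357069802 yaw -0.09740966668896248 at y .2 0.5971868196804253
[[156.0, 5.3, 12.3], [180.0, 8.0, 12.0], [204.0, 10.8, 12.7], [228.0, 13.6, 12.5], [252.0, 16.4, 12.0], [276.0, 19.0, 11.4]]
x = 0.0988 y + 0.6525 res 9.324674133071031e-05 yaw -0.09843192671652862 at y .2 0.6722220313376566
(176, 60) [0.6395 0.3174 0.052 ]
(462, 85) [0.62   0.0652 0.052 ]
(466, 30) [0.663  0.0636 0.052 ]
(452, 127) [0.585  0.0729 0.052 ]
(177, 98) [0.6089 0.3214 0.052 ]
```

```bash
cat >> h.py <<'E'
def modfit(W,q,x0=None,zoff=0,thr=60):
    """fit module by grip mask around native pixel q"""
    im=W['img'];b=(im.max(2)<thr).astype(np.uint8);N,l,st,_=cv2.connectedComponentsWithStats(b);lab=l[int(q[1]),int(q[0])];x,y,w,h,ar=st[lab]
    m=(l==lab).astype(np.uint8);R=cv2.minAreaRect(np.argwhere(m)[:,::-1].astype(np.float32).copy())
    bx=cv2.boxPoints(R);P=np.array([back(W,u,.082+zoff)[:2] for u in bx])
    e=[P[1]-P[0],P[2]-P[1]];L=[np.linalg.norm(v) for v in e];v=e[int(np.argmax(L))];a=np.arctan2(v[1],v[0]);a=(a+np.pi/2)%np.pi-np.pi/2
    c=P.mean(0);x0=[c[0]-.015*np.cos(a),c[1]-.015*np.sin(a),a]
    G=GRIP.copy();G[:,2]+=zoff
    r=maskfit([(W,[G],m*1.,(max(x-8,0),max(y-8,0),w+16,h+16))],x0,(.003,.003,.05))
    return x0,sorted(L),r
E
python3 - <<'E'
from h import *
np.set_printoptions(precision=4,suppress=True)
W=load('w3');k=1.4286
for n,q in dict(A=(505,245),B=(398,272),C=(287,258)).items():
    print(n,modfit(W,(q[0]/k,q[1]/k)))
    p=modfit(W,(q[0]/k,q[1]/k))[2][0]; h=cv2.convexHull(proj(W,T(p,GRIP)).astype(np.float32))[:,0];print(np.round(h*k))
E
```

```text
A ([np.float64(0.46634943406491), np.float64(0.020025649480990268), np.float64(0.22154712800517729)], [np.float64(0.028672499891075762), np.float64(0.0603001639695848)], (array([0.463 , 0.0164, 0.2744]), np.float64(221.70588235294116)))
[[528. 275.]
 [499. 283.]
 [493. 274.]
 [480. 217.]
 [508. 209.]
 [516. 213.]]
B ([np.float64(0.4395174997687598), np.float64(0.12256825224308512), np.float64(-0.011111667190641494)], [np.float64(0.022459529573055716), np.float64(0.059867622220058675)], (array([ 0.4361,  0.1238, -0.0365]), np.float64(211.62745098039215)))
[[413. 246.]
 [410. 307.]
 [381. 306.]
 [383. 244.]
 [384. 238.]
 [412. 239.]]
C ([np.float64(0.45321858305120316), np.float64(0.22683093460563922), np.float64(0.03942455417320678)], [np.float64(0.031307876077581086), np.float64(0.06004130245493223)], (array([0.451, 0.23 , 0.001]), np.float64(221.39215686274508)))
[[307. 282.]
 [300. 291.]
 [271. 291.]
 [265. 229.]
 [275. 224.]
 [303. 224.]]
```

```bash
python3 - <<'E'
from h import *
im=load('w3')['img']
for r in (180,190,200,208): print(r,im[r,258:300].max(1).tolist())
for c in (275,282): print(c,im[155:232,c].max(1).tolist())
for r in (160,175,190): print(r,im[r,325:372].max(1).tolist())
E
```

```text
180 [161, 155, 151, 164, 171, 173, 171, 169, 162, 153, 124, 77, 55, 53, 54, 54, 53, 54, 54, 54, 53, 55, 54, 53, 53, 53, 53, 54, 53, 55, 62, 88, 115, 123, 124, 124, 124, 125, 123, 119, 124, 125]
190 [163, 157, 152, 163, 171, 171, 171, 169, 162, 153, 124, 78, 55, 55, 53, 54, 54, 54, 54, 54, 54, 54, 54, 55, 54, 54, 54, 54, 54, 55, 69, 99, 120, 124, 124, 124, 124, 123, 120, 116, 122, 125]
200 [161, 158, 161, 167, 172, 172, 171, 169, 162, 154, 125, 79, 55, 55, 55, 55, 54, 54, 55, 55, 54, 54, 56, 55, 54, 55, 55, 55, 55, 57, 74, 108, 122, 124, 124, 125, 124, 123, 118, 116, 124, 127]
208 [169, 163, 163, 168, 171, 173, 172, 172, 169, 156, 124, 79, 56, 55, 55, 55, 55, 55, 54, 56, 55, 56, 56, 57, 55, 57, 55, 56, 57, 60, 102, 158, 172, 173, 173, 173, 172, 166, 142, 120, 123, 126]
275 [126, 125, 118, 95, 68, 70, 80, 88, 106, 130, 133, 119, 91, 61, 51, 50, 50, 52, 54, 55, 54, 54, 53, 54, 54, 54, 54, 54, 54, 53, 53, 54, 55, 53, 54, 54, 54, 54, 54, 53, 55, 54, 54, 54, 55, 54, 55, 55, 54, 55, 55, 55, 55, 55, 56, 55, 56, 61, 91, 135, 162, 169, 170, 171, 172, 173, 173, 172, 173, 172, 173, 173, 169, 152
[... 300 characters left out ...]
72, 173, 173, 173, 173, 173, 171, 164, 153, 136, 126]
160 [112, 113, 113, 113, 128, 157, 171, 173, 171, 167, 164, 162, 160, 148, 107, 65, 52, 50, 52, 54, 54, 54, 54, 54, 54, 53, 56, 54, 54, 55, 54, 55, 55, 54, 54, 55, 54, 55, 63, 91, 118, 125, 123, 121, 124, 126, 127]
175 [111, 110, 111, 111, 114, 117, 120, 139, 165, 173, 170, 164, 162, 162, 161, 153, 122, 76, 52, 51, 53, 53, 53, 54, 55, 54, 54, 55, 55, 56, 55, 56, 56, 55, 55, 55, 55, 55, 54, 56, 68, 97, 120, 125, 122, 116, 120]
190 [161, 160, 162, 166, 166, 166, 159, 140, 120, 129, 160, 173, 173, 169, 164, 162, 162, 158, 141, 105, 66, 53, 54, 57, 57, 57, 57, 57, 56, 58, 56, 56, 56, 56, 56, 57, 58, 59, 57, 58, 58, 61, 94, 148, 171, 171, 153]
```

```bash
python3 - <<'E'
import re
t=open('h.py').read()
t=t.replace("m=(l==lab).astype(np.uint8);R=","m=(l==lab).astype(np.uint8);m2=cv2.dilate(m,np.ones((5,5)))*np.clip((112-im.max(2).astype(float))/58,0,1);R=").replace("[G],m*1.,","[G],m2,")
open('h.py','w').write(t)
from h import *
np.set_printoptions(precision=4,suppress=True)
W=load('w3');k=1.4286
for n,q in dict(A=(505,245),B=(398,272),C=(287,258)).items():
    print(n,modfit(W,(q[0]/k,q[1]/k)))
E
```

```text
A ([np.float64(0.46634943406491), np.float64(0.020025649480990268), np.float64(0.22154712800517729)], [np.float64(0.028672499891075762), np.float64(0.0603001639695848)], (array([0.4634, 0.0167, 0.2272]), np.float64(145.59641649763353)))
B ([np.float64(0.4395174997687598), np.float64(0.12256825224308512), np.float64(-0.011111667190641494)], [np.float64(0.022459529573055716), np.float64(0.059867622220058675)], (array([0.4377, 0.1221, 0.0087]), np.float64(111.02900608519269)))
C ([np.float64(0.45321858305120316), np.float64(0.22683093460563922), np.float64(0.03942455417320678)], [np.float64(0.031307876077581086), np.float64(0.06004130245493223)], (array([0.4519, 0.2295, 0.0402]), np.float64(144.763015551048)))
```

```bash
python3 - <<'E'
from h import *
np.set_printoptions(precision=4,suppress=True)
W=load('w3');k=1.4286;c=lambda u:[u[0]/k-.15,u[1]/k-.15]
M=np.array([[50,27,50],[50,-27,50],[-50,-27,50],[-50,27,50]])/1e3
Gt=np.array([[45,14,82],[45,-14,82],[-15,-14,82],[-15,14,82]])/1e3
Q=dict(A=((470,207),(523,201),(533,296),(482,303)),B=((373,228),(424,228),(424,327),(374,327)),C=((262,216),(318,213),(323,311),(273,313)))
H=dict(A=((486,214),(518,211),(527,276),(497,281)),B=((386,240),(413,239),(413,304),(385,305)),C=((265,231),(303,227),(306,290),(274,293)))
for n in Q:
    print(n,*fitpts([(W,M,[c(u) for u in Q[n]])],[.45,.1,0]),[np.round(back(W,c(u),.05)[:2],4) for u in Q[n]])
    print(' g',*fitpts([(W,Gt,[c(u) for u in H[n]])],[.45,.1,0]))
a=W['img'][130:240,175:390,::-1];cv2.imwrite('pics/c3.png',cv2.resize(a,None,fx=3.7,fy=3.7,interpolation=cv2.INTER_CUBIC))
E
```

```text
A [0.4669 0.018  0.1696] [[-0.4  0.7]
 [ 1.4 -1.8]
 [-0.  -0.2]
 [-0.6  0.7]] [array([0.5125, 0.0526]), array([0.5183, 0.0015]), array([ 0.4218, -0.0171]), array([0.4141, 0.0354])]
 g [0.4653 0.0179 0.214 ] [[ 0.9  2.8]
 [-0.1  0.2]
 [-0.5 -1.3]
 [-0.1 -0.6]]
B [0.4402 0.1221 0.0028] [[-1.3  1.3]
 [ 1.3  1.3]
 [ 0.3 -1.9]
 [-0.4 -1.8]] [array([0.492 , 0.1474]), array([0.4921, 0.0971]), array([0.3872, 0.0954]), array([0.3872, 0.1485])]
 g [ 0.44    0.1214 -0.0039] [[-1.3  0.7]
 [ 1.   1.5]
 [ 0.4 -0.9]
 [-0.3 -1.7]]
C [0.4545 0.228  0.0147] [[ 0.  -0.4]
 [-0.6  1.2]
 [ 0.9  0.1]
 [-0.1 -0.8]] [array([0.5036, 0.2558]), array([0.5066, 0.2008]), array([0.4051, 0.2016]), array([0.4028, 0.2542])]
 g [0.4511 0.2263 0.0652] [[ 0.8 -0.7]
 [-4.5  0.7]
 [-0.5  0.4]
 [ 1.5 -0.4]]
```

View pics/c3.png

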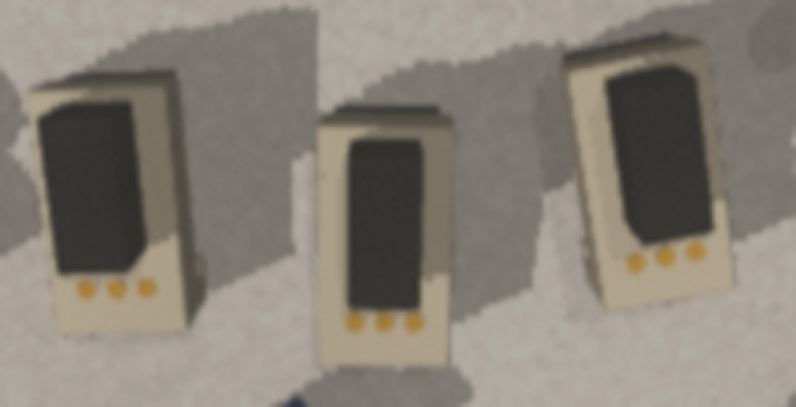

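```bash
python3 - <<'E'
from h import *
np.set_printoptions(precision=4,suppress=True)
W=load('w3');c=lambda u:[175+u[0]/3.7-.4,130+u[1]/3.7-.4]
M=np.array([[50,27,50],[50,-27,50],[-50,-27,50],[-50,27,50]])/1e3
Q=dict(A=((567,66),(706,47),(735,285),(604,308)),B=((318,124),(455,120),(450,367),(318,366)),C=((30,90),(178,83),(186,330),(60,333)))
for n in Q: print(n,*fitpts([(W,M,[c(u) for u in Q[n]])],[.45,.1,0]))
E
```

```text
A [0.4653 0.0183 0.1983] [[-0.5 -0.1]
 [ 0.5 -2.7]
 [ 0.4  0.6]
 [-0.4  1.1]]
B [ 0.4375  0.1225 -0.0066] [[-0.8 -0.6]
 [ 0.3  0.8]
 [ 0.1 -0.1]
 [ 0.2 -0.1]]
C [0.4518 0.2287 0.0103] [[ 0.4 -1.4]
 [-1.1  0.2]
 [ 1.4  0.7]
 [-0.5  0.2]]
```

```bash
cat > plan.py <<'E'
import numpy as np, math
from scipy.spatial.transform import Rotation as R
RAIL=(.6342,.196,.052,-.098)
G=np.array([.015,0,.054])
def mod(x,y,z,yaw,pit=0,g=G):  # module pose world-> tool pose ; pit deg foot up
    M=R.from_euler('zy',[yaw,-math.radians(pit)]).as_matrix()
    return np.array([x,y,z])+M@np.asarray(g), M@np.diag([1,-1,-1])
def rail(x,y,z,pit=0,g=G,dyaw=0):  # module origin in rail frame (mm)
    c,s=math.cos(RAIL[3]),math.sin(RAIL[3]);x,y,z=x/1e3,y/1e3,z/1e3
    return mod(RAIL[0]+c*x-s*y,RAIL[1]+s*x+c*y,RAIL[2]+z,RAIL[3]+dyaw,pit,g)
def tcp(x,y,z,yaw=0,pit=0): return mod(x,y,z,yaw,pit,(0,0,0))
def now():
    from bench import readout
    r=readout.read_state();q=r['orientation'];return r['ee_pos'],R.from_quat([q[1],q[2],q[3],q[0]]).as_matrix()
def plan(wps,start=None,mx=1.0):
    """wps: list of (pose, nrows or None); prints rows, round numbers"""
    p,M=start or now(); out=[]
    for (P,Q),n in wps:
        w=R.from_matrix(M.T@Q).as_rotvec(degrees=True)
        k=n or max(1,math.ceil(np.linalg.norm(P-p)/(.036*mx)),math.ceil(np.linalg.norm(w)/8),math.ceil(np.abs(M.T@(P-p)).max()/(.03*mx)))
        for i in range(k):
            f=1/(k-i)
            d=M.T@(P-p)*f/.03; rv=R.from_matrix(M.T@Q).as_rotvec()*f/(math.pi/4)
            d=np.round(d,2)+0.;rv=np.round(rv,3)+0.
            out.append((d.tolist(),rv.tolist()))
            p=p+M@(d*.03); M=M@R.from_rotvec(rv*math.pi/4).as_matrix()
        out.append('--')
    c=0
    for o in out:
        if o=='--': print('  -- end wp');continue
        c+=1; print(c,o[0],o[1])
    return p,M
E
python3 - <<'E'
from plan import *
a=plan([(mod(.452,.2287,.09,.02),None),(mod(.452,.2287,0,.02),4)])
E
```

```text
1 [-0.07, -0.54, 0.98] [0.0, 0.0, -0.004]
2 [-0.06, -0.54, 0.99] [0.0, 0.0, -0.004]
3 [-0.06, -0.54, 0.98] [0.001, 0.001, -0.004]
4 [-0.06, -0.54, 0.99] [0.0, 0.0, -0.004]
5 [-0.06, -0.55, 0.98] [0.001, 0.001, -0.004]
6 [-0.06, -0.54, 0.99] [0.0, 0.0, -0.004]
7 [-0.07, -0.55, 0.98] [0.001, 0.001, -0.003]
  -- end wp
8 [0.0, 0.0, 0.75] [0.0, 0.0, 0.0]
9 [0.0, 0.0, 0.75] [0.0, 0.0, 0.0]
10 [0.0, 0.0, 0.75] [0.0, 0.0, 0.0]
11 [0.0, 0.0, 0.75] [0.0, 0.0, 0.0]
  -- end wp
```

Emit:
drive_tool(rows=[{"linear": [-0.07,-0.54,0.98],"rot": [0,0,-0.004],"hand": 1},{"linear": [-0.06,-0.54,0.99],"rot": [0,0,-0.004],"hand": 1},{"linear": [-0.06,-0.54,0.98],"rot": [0,0,-0.004],"hand": 1},{"linear": [-0.06,-0.54,0.99],"rot": [0,0,-0.004],"hand": 1},{"linear": [-0.06,-0.55,0.98],"rot": [0,0,-0.004],"hand": 1},{"linear": [-0.06,-0.54,0.99],"rot": [0,0,-0.004],"hand": 1},{"linear": [-0.07,-0.55,0.98],"rot": [0,0,-0.003],"hand": 1},{"linear": [0,0,0],"rot": [0,0,0],"hand": 1}])

```text
clock: 7.45
ee_pos: [0.4637, 0.2294, 0.1401]
orientation: [0.002, 1.0, 0.012, -0.005]
ft_force: [-0.7, -0.6, 0.1]
opening: 0.0855
gripper_force: 0.0
```

Emit:
drive_tool(rows=[{"linear": [0,0,0.75],"rot": [0,0,0],"hand": 1},{"linear": [0,0,0.75],"rot": [0,0,0],"hand": 1},{"linear": [0,0,0.75],"rot": [0,0,0],"hand": 1},{"linear": [0,0,0.75],"rot": [0,0,0],"hand": 1},{"linear": [0,0,0],"rot": [0,0,0],"hand": 1},{"linear": [0,0,0],"rot": [0,0,0],"hand": 0.6},{"linear": [0,0,0],"rot": [0,0,0],"hand": 0.4},{"linear": [0,0,0],"rot": [0,0,0],"hand": 0.2}], grip_force=60)

```text
clock: 8.25
ee_pos: [0.4688, 0.2312, 0.0568]
orientation: [-0.0, 1.0, 0.01, 0.001]
ft_force: [-0.4, -0.4, 0.7]
opening: 0.0438
gripper_force: 0.0
```

Emit:
drive_tool(rows=[{"linear": [0,0,0],"rot": [0,0,0],"hand": 0.1},{"linear": [0,0,0],"rot": [0,0,0],"hand": 0.1},{"linear": [0,0,-0.5],"rot": [0,0,0],"hand": 0.1},{"linear": [0,0,-1],"rot": [0,0,0],"hand": 0.1},{"linear": [0,0,-1],"rot": [0,0,0],"hand": 0.1},{"linear": [0,0,-1],"rot": [0,0,0],"hand": 0.1},{"linear": [0,0,0],"rot": [0,0,0],"hand": 0.1},{"linear": [0,0,0],"rot": [0,0,0],"hand": 0.1}])

```text
clock: 9.05
ee_pos: [0.4676, 0.231, 0.161]
orientation: [0.0, 1.0, 0.011, 0.0]
ft_force: [-0.4, -0.1, -3.9]
opening: 0.0269
gripper_force: 59.7
```

```bash
python3 - <<'E'
from h import *
from plan import *
from bench import readout
r=readout.read_state();print({k:np.round(r[k],4) for k in('clock','ee_pos','orientation','ft_force','opening')})
snap('wrist','w4');snap('side','sd4')
a=plan([(rail(-15,70,20,0),None),(rail(-15,70,-5.7,15),5),(rail(1.5,70,-5.7,15),3),(rail(1,70,-11.8,7.5),3),(rail(0,70,-18,0),4)])
s=load('w4')['img'];t=load('sd4')['img'][100:320,80:400]
v=np.zeros((420,1040,3),np.uint8);v[:,:480]=cv2.resize(s,(480,360))[0:360].shape and cv2.resize(s,(480,420));v[:,480:]=cv2.resize(t,(560,420))
cv2.imwrite('pics/v4.png',cv2.resize(v,(800,323))[...,::-1])
E
```

```text
{'clock': np.float64(9.05), 'ee_pos': array([0.4676, 0.231 , 0.161 ]), 'orientation': array([1.000e-04, 9.999e-01, 1.070e-02, 5.000e-04]), 'ft_force': array([-0.3882, -0.1362, -3.8829]), 'opening': np.float64(0.0269)}
1 [0.97, -0.18, 0.18] [0.0, 0.001, 0.025]
2 [0.97, -0.19, 0.18] [0.0, 0.0, 0.025]
3 [0.97, -0.21, 0.18] [0.001, 0.001, 0.026]
4 [0.96, -0.23, 0.19] [0.0, 0.0, 0.025]
5 [0.96, -0.26, 0.18] [0.001, 0.001, 0.026]
6 [0.95, -0.27, 0.19] [0.0, 0.0, 0.025]
  -- end wp
7 [-0.1, 0.01, 0.16] [0.007, 0.066, 0.0]
8 [-0.1, 0.01, 0.15] [0.006, 0.066, 0.0]
9 [-0.11, 0.01, 0.15] [0.007, 0.067, 0.0]
10 [-0.12, 0.01, 0.14] [0.006, 0.066, 0.0]
11 [-0.13, 0.01, 0.13] [0.007, 0.067, 0.0]
  -- end wp
12 [0.18, 0.0, 0.05] [0.0, 0.0, 0.0]
13 [0.18, 0.0, 0.05] [0.0, 0.0, 0.0]
14 [0.17, 0.01, 0.04] [0.0, 0.0, 0.0]
  -- end wp
15 [0.06, -0.01, 0.09] [-0.006, -0.055, 0.0]
16 [0.06, -0.01, 0.09] [-0.005, -0.056, 0.0]
17 [0.06, 0.0, 0.09] [-0.006, -0.055, 0.0]
  -- end wp
18 [0.04, -0.01, 0.07] [-0.004, -0.041, 0.0]
19 [0.04, 0.0, 0.07] [-0.004, -0.042, 0.0]
20 [0.05, -0.01, 0.07] [-0.004, -0.041, 0.0]
21 [0.05, 0.0, 0.06] [-0.004, -0.042, 0.0]
  -- end wp
```

View pics/v4.png

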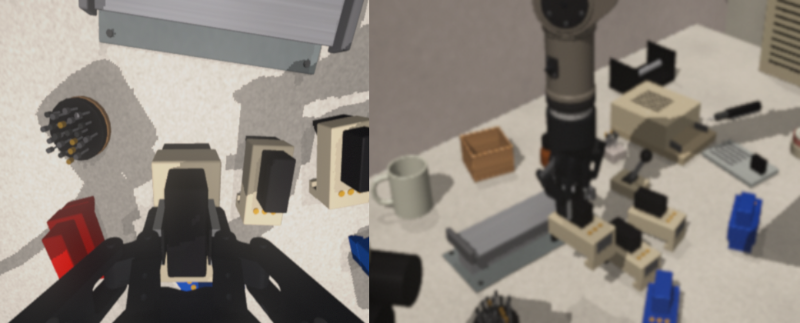

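```bash
sed -i "s/from_euler('zy'/from_euler('ZY'/" plan.py; python3 - <<'E'
from h import *
np.set_printoptions(precision=4,suppress=True)
W=load('w4')
for c in (246,250,320,325): print(c,W['img'][180:225,c].max(1).tolist())
for r in (205,212): print(r,W['img'][r,225:340].max(1).tolist())
E
```

```text
246 [220, 221, 221, 221, 221, 223, 223, 222, 220, 215, 204, 183, 152, 130, 118, 113, 111, 111, 111, 112, 113, 113, 113, 112, 112, 112, 111, 112, 120, 140, 165, 187, 205, 218, 222, 222, 222, 222, 222, 222, 222, 222, 221, 222, 221]
250 [224, 224, 224, 224, 224, 217, 172, 111, 76, 70, 69, 69, 69, 77, 96, 109, 111, 111, 112, 111, 112, 112, 111, 112, 112, 111, 112, 113, 120, 141, 165, 187, 206, 218, 221, 222, 222, 222, 222, 222, 222, 222, 222, 222, 222]
320 [225, 224, 224, 222, 222, 222, 221, 221, 221, 221, 221, 218, 210, 179, 141, 118, 113, 112, 113, 113, 113, 113, 113, 112, 112, 112, 112, 114, 121, 134, 144, 153, 159, 163, 164, 164, 164, 163, 163, 163, 163, 163, 163, 163, 163]
325 [223, 223, 223, 224, 223, 223, 220, 219, 216, 216, 217, 219, 216, 199, 158, 124, 113, 113, 114, 113, 112, 113, 113, 112, 112, 112, 112, 113, 122, 134, 145, 153, 160, 163, 164, 164, 164, 164, 164, 164, 164, 164, 164, 164, 164]
205 [165, 165, 164, 163, 162, 164, 163, 154, 132, 117, 114, 112, 113, 112, 111, 111, 111, 112, 112, 112, 112, 112, 112, 111, 112, 111, 111, 111, 111, 112, 111, 112, 111, 111, 111, 112, 11
[... 272 characters left out ...]
 112, 113, 112, 112, 112, 112, 112, 112, 112, 112, 112, 112, 112, 113, 113, 122, 161, 208, 222, 223, 224, 224, 224, 223]
212 [161, 160, 160, 159, 167, 192, 202, 204, 204, 204, 204, 204, 204, 205, 205, 204, 205, 205, 205, 206, 205, 205, 206, 205, 206, 206, 206, 206, 206, 206, 206, 207, 206, 207, 207, 207, 207, 207, 207, 208, 208, 208, 207, 208, 208, 208, 207, 197, 169, 158, 157, 158, 157, 156, 155, 155, 155, 155, 155, 155, 156, 155, 156, 155, 156, 156, 157, 156, 156, 155, 156, 157, 157, 156, 158, 157, 157, 157, 158, 157, 158, 158, 158, 158, 158, 158, 157, 159, 159, 158, 158, 158, 160, 159, 159, 159, 160, 159, 160, 159, 160, 160, 160, 160, 160, 160, 161, 160, 155, 152, 170, 210, 219, 219, 220]
```

```bash
python3 - <<'E'
from h import *
from plan import *
W=load('w4');p,M=now()
for z in (.104,.105,.106):
    l=back(W,(229.4,210.3),z);r=back(W,(333.2,210.3),z)
    d=M.T@((l+r)/2-p); print(z,np.round(d*1e3,2),np.linalg.norm(l-r)*1e3, 'yaw',np.arctan2((l-r)[0]*-1,(l-r)[1]))
E
```

```text
0.104 [16.53 -2.46 55.19] 69.02881411291808 yaw 0.022635568713618028
0.105 [16.85 -2.45 54.19] 68.68095684525645 yaw 0.02263556871361758
0.106 [17.18 -2.45 53.19] 68.33309957759477 yaw 0.022635568713617958
```

```bash
python3 - <<'E'
from h import *
from plan import *
W=load('w4');p,M=now()
for z in (.153,.155,.157):
    l=back(W,(229.4,210.3),z);r=back(W,(333.2,210.3),z)
    d=M.T@((l+r)/2-p); print(z,np.round(d*1e3,2),np.linalg.norm(l-r)*1e3)
G=np.array([.0172,-.002,.056])
import plan as P
a=plan([(rail(-15,70,20,0,G),None),(rail(-15,70,-5.7,15,G),5)])
E
```

```text
0.153 [32.32 -2.17  6.15] 51.983807997496726
0.155 [32.96 -2.16  4.15] 51.28809346217339
0.157 [33.61 -2.15  2.15] 50.592378926850046
1 [0.98, -0.16, 0.17] [0.0, 0.001, 0.025]
2 [0.98, -0.18, 0.17] [0.0, 0.0, 0.025]
3 [0.98, -0.2, 0.17] [0.001, 0.001, 0.026]
4 [0.97, -0.22, 0.17] [0.0, 0.0, 0.025]
5 [0.97, -0.24, 0.18] [0.001, 0.001, 0.026]
6 [0.97, -0.27, 0.17] [0.0, 0.0, 0.025]
  -- end wp
7 [-0.1, 0.0, 0.15] [0.0, 0.067, 0.0]
8 [-0.11, 0.0, 0.15] [0.0, 0.067, 0.0]
9 [-0.12, 0.0, 0.14] [0.0, 0.066, 0.0]
10 [-0.12, 0.0, 0.14] [0.0, 0.067, 0.0]
11 [-0.13, 0.0, 0.14] [0.0, 0.066, 0.0]
  -- end wp
```

Emit:
drive_tool(rows=[{"linear": [0.98,-0.16,0.17],"rot": [0,0,0.025],"hand": 0.1},{"linear": [0.98,-0.18,0.17],"rot": [0,0,0.025],"hand": 0.1},{"linear": [0.98,-0.2,0.17],"rot": [0,0,0.026],"hand": 0.1},{"linear": [0.97,-0.22,0.17],"rot": [0,0,0.025],"hand": 0.1},{"linear": [0.97,-0.24,0.18],"rot": [0,0,0.026],"hand": 0.1},{"linear": [0.97,-0.27,0.17],"rot": [0,0,0.025],"hand": 0.1},{"linear": [0,0,0],"rot": [0,0,0],"hand": 0.1},{"linear": [0,0,0],"rot": [0,0,0],"hand": 0.1}])

```text
clock: 9.95
ee_pos: [0.643, 0.2637, 0.1269]
orientation: [0.001, 0.999, -0.049, -0.002]
ft_force: [-0.4, -0.4, -2.7]
opening: 0.027
gripper_force: 59.9
```

```bash
python3 - <<'E'
from plan import *
p,M=now();print(p,M.round(3).tolist())
G=np.array([.016,0,.056])
a=plan([(rail(-15,70,-5.7,15,G),6)])
print('B');a=plan([(rail(2.5,70,-5.7,15,G),5)],a)
E
```

```text
[0.64300523 0.26372959 0.12687891] [[0.995, -0.098, -0.005], [-0.098, -0.995, -0.002], [-0.005, 0.002, -1.0]]
1 [-0.09, -0.01, 0.12] [0.0, 0.057, 0.0]
2 [-0.09, -0.01, 0.12] [0.001, 0.056, 0.0]
3 [-0.1, -0.01, 0.12] [0.0, 0.057, 0.0]
4 [-0.11, -0.01, 0.11] [0.001, 0.056, 0.0]
5 [-0.11, -0.01, 0.11] [0.0, 0.057, 0.0]
6 [-0.11, -0.01, 0.1] [0.001, 0.056, 0.0]
  -- end wp
B
1 [0.11, 0.0, 0.03] [0.0, 0.0, 0.0]
2 [0.11, 0.0, 0.03] [0.0, 0.0, 0.0]
3 [0.11, 0.0, 0.03] [0.0, 0.0, 0.0]
4 [0.11, 0.0, 0.03] [0.0, 0.0, 0.0]
5 [0.12, 0.0, 0.03] [-0.001, 0.0, 0.0]
  -- end wp
```

Emit:
drive_tool(rows=[{"linear": [-0.09,-0.01,0.12],"rot": [0,0.057,0],"hand": 0.1},{"linear": [-0.09,-0.01,0.12],"rot": [0,0.056,0],"hand": 0.1},{"linear": [-0.1,-0.01,0.12],"rot": [0,0.057,0],"hand": 0.1},{"linear": [-0.11,-0.01,0.11],"rot": [0,0.056,0],"hand": 0.1},{"linear": [-0.11,-0.01,0.11],"rot": [0,0.057,0],"hand": 0.1},{"linear": [-0.11,-0.01,0.1],"rot": [0,0.056,0],"hand": 0.1},{"linear": [0,0,0],"rot": [0,0,0],"hand": 0.1},{"linear": [0,0,0],"rot": [0,0,0],"hand": 0.1}])

```text
clock: 10.75
ee_pos: [0.6275, 0.2676, 0.1071]
orientation: [0.007, 0.99, -0.048, 0.132]
ft_force: [0.2, -0.1, -1.8]
opening: 0.0267
gripper_force: 59.9
```

```bash
python3 - <<'E'
from plan import *
G=np.array([.016,0,.056])
p,M=now();t=rail(-15,70,-5.7,15,G);print((p-t[0])*1e3,M.round(3).tolist())
a=plan([(rail(2.5,70,-5.7,15,G),6)])
print('B');a=plan([(rail(1,70,-11.8,7.5,G),3),(rail(0,70,-19,-1,G),4)],a)
import h,cv2
s=h.snap('wrist','w5')['img'];t=h.snap('side','sd5')['img'][170:300,120:300]
v=np.hstack([cv2.resize(s,(480,360))[:,:400],cv2.resize(t,(498,360),interpolation=cv2.INTER_CUBIC)[:,:398]])
cv2.imwrite('pics/v5.png',v[...,::-1])
E
```

```text
[0.38559052 0.56864698 2.52158782] [[0.961, -0.097, 0.26], [-0.093, -0.995, -0.026], [0.262, 0.001, -0.965]]
1 [0.09, 0.0, 0.04] [0.0, -0.001, 0.0]
2 [0.09, 0.0, 0.04] [0.0, -0.001, 0.0]
3 [0.09, 0.01, 0.04] [0.0, 0.0, 0.0]
4 [0.09, 0.0, 0.04] [0.0, -0.001, 0.001]
5 [0.09, 0.01, 0.04] [0.0, 0.0, 0.0]
6 [0.08, 0.0, 0.03] [0.001, -0.001, 0.001]
  -- end wp
B
1 [0.05, 0.0, 0.09] [0.0, -0.055, 0.0]
2 [0.05, 0.0, 0.09] [0.0, -0.056, 0.0]
3 [0.05, 0.0, 0.08] [0.0, -0.055, 0.0]
  -- end wp
4 [0.05, 0.0, 0.08] [0.0, -0.047, 0.0]
5 [0.06, 0.0, 0.08] [0.0, -0.047, 0.0]
6 [0.06, 0.0, 0.08] [0.0, -0.048, 0.0]
7 [0.05, 0.0, 0.08] [0.0, -0.047, 0.0]
  -- end wp
```

View pics/v5.png

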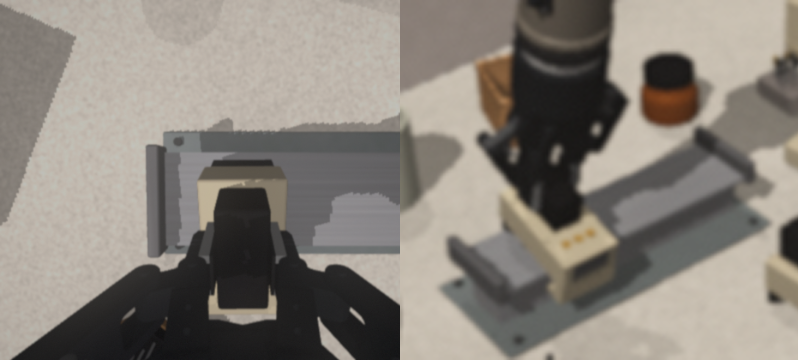

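Emit:
drive_tool(rows=[{"linear": [-0.01,0,0.04],"rot": [0,0,0],"hand": 0.1},{"linear": [-0.01,0,0.04],"rot": [0,0,0],"hand": 0.1},{"linear": [0,0,0],"rot": [0,0,0],"hand": 0.1},{"linear": [0,0,0],"rot": [0,0,0],"hand": 0.1},{"linear": [0,0,0],"rot": [0,0,0],"hand": 0.1},{"linear": [0,0,0],"rot": [0,0,0],"hand": 0.1},{"linear": [0,0,0],"rot": [0,0,0],"hand": 0.1},{"linear": [0,0,0],"rot": [0,0,0],"hand": 0.1}])

```text
clock: 11.65
ee_pos: [0.6287, 0.2676, 0.1048]
orientation: [0.007, 0.99, -0.048, 0.133]
ft_force: [0.5, 0.5, -1.8]
opening: 0.0272
gripper_force: 59.9
```

```bash
python3 - <<'E'
from plan import *
G=np.array([.016,0,.056])
p,M=now();t=rail(-15,70,-5.7,15,G);print((p-t[0])*1e3,M.round(3).tolist())
a=plan([(rail(2.5,70,-5.7,15,G),6)])
E
```

```text
[1.57461654 0.59034401 0.23201639] [[0.96, -0.098, 0.262], [-0.094, -0.995, -0.026], [0.263, 0.0, -0.965]]
1 [0.09, 0.0, 0.02] [0.0, -0.001, 0.0]
2 [0.08, 0.0, 0.03] [0.0, -0.001, 0.0]
3 [0.09, 0.01, 0.02] [0.0, -0.001, 0.0]
4 [0.08, 0.0, 0.03] [0.0, -0.001, 0.0]
5 [0.09, 0.01, 0.02] [0.0, -0.001, 0.0]
6 [0.08, 0.0, 0.03] [0.0, -0.001, 0.0]
  -- end wp
```

Emit:
drive_tool(rows=[{"linear": [0.09,0,0.02],"rot": [0,0,0],"hand": 0.1},{"linear": [0.08,0,0.03],"rot": [0,0,0],"hand": 0.1},{"linear": [0.09,0,0.02],"rot": [0,0,0],"hand": 0.1},{"linear": [0.08,0,0.03],"rot": [0,0,0],"hand": 0.1},{"linear": [0.09,0,0.02],"rot": [0,0,0],"hand": 0.1},{"linear": [0.08,0,0.03],"rot": [0,0,0],"hand": 0.1},{"linear": [0,0,0],"rot": [0,0,0],"hand": 0.1},{"linear": [0,0,0],"rot": [0,0,0],"hand": 0.1}])

```text
clock: 12.45
ee_pos: [0.6445, 0.266, 0.1043]
orientation: [0.007, 0.99, -0.049, 0.133]
ft_force: [-0.7, 1.0, -1.9]
opening: 0.0271
gripper_force: 65.2
```

```bash
python3 - <<'E'
from plan import *
G=np.array([.016,0,.056])
p,M=now();t=rail(2.5,70,-5.7,15,G);print((p-t[0])*1e3)
import h
h.snap('side','sd6')
a=plan([(rail(1,70,-11.8,7.5,G),4),(rail(0,70,-19,-1,G),4)])
E
```

```text
[ 0.0403192   0.68319326 -0.20985205]
1 [0.04, 0.01, 0.07] [0.0, -0.043, 0.0]
2 [0.04, 0.0, 0.06] [0.0, -0.043, 0.0]
3 [0.04, 0.01, 0.06] [0.0, -0.043, 0.0]
4 [0.04, 0.0, 0.07] [0.0, -0.043, 0.0]
  -- end wp
5 [0.05, 0.0, 0.08] [0.0, -0.047, 0.0]
6 [0.05, 0.0, 0.08] [0.0, -0.047, 0.0]
7 [0.06, 0.0, 0.08] [0.0, -0.047, 0.0]
8 [0.06, 0.0, 0.08] [0.0, -0.048, 0.0]
  -- end wp
```

Emit:
drive_tool(rows=[{"linear": [0.03,0,0.01],"rot": [0,0,0],"hand": 0.1},{"linear": [0.03,0,0.01],"rot": [0,0,0],"hand": 0.1},{"linear": [0,0,0],"rot": [0,0,0],"hand": 0.1},{"linear": [0,0,0],"rot": [0,0,0],"hand": 0.1},{"linear": [0,0,0],"rot": [0,0,0],"hand": 0.1},{"linear": [0,0,0],"rot": [0,0,0],"hand": 0.1},{"linear": [0,0,0],"rot": [0,0,0],"hand": 0.1},{"linear": [0,0,0],"rot": [0,0,0],"hand": 0.1}])

```text
clock: 13.3
ee_pos: [0.6464, 0.2659, 0.1043]
orientation: [0.007, 0.99, -0.049, 0.133]
ft_force: [0.6, 0.2, -2.0]
opening: 0.0271
gripper_force: 65.2
```

Emit:
drive_tool(rows=[{"linear": [0.03,0,0.01],"rot": [0,0,0],"hand": 0.1},{"linear": [0,0,0],"rot": [0,0,0],"hand": 0.1},{"linear": [0,0,0],"rot": [0,0,0],"hand": 0.1},{"linear": [0,0,0],"rot": [0,0,0],"hand": 0.1},{"linear": [0,0,0],"rot": [0,0,0],"hand": 0.1},{"linear": [0,0,0],"rot": [0,0,0],"hand": 0.1},{"linear": [0,0,0],"rot": [0,0,0],"hand": 0.1},{"linear": [0,0,0],"rot": [0,0,0],"hand": 0.1}])

```text
clock: 14.1
ee_pos: [0.647, 0.2658, 0.1039]
orientation: [0.007, 0.99, -0.049, 0.132]
ft_force: [-2.5, 0.3, -3.1]
opening: 0.0268
gripper_force: 65.2
```

```bash
sed -i 's/RAIL=(.6342,.196/RAIL=(.6364,.196/' plan.py; python3 - <<'E'
from plan import *
G=np.array([.016,0,.056])
a=plan([(rail(1,70,-11.8,7.5,G),4),(rail(0,70,-16.5,2,G),3)])
print('B');a=plan([(rail(0,70,-19.5,-1,G),3)],a)
E
```

```text
1 [0.03, 0.0, 0.06] [0.0, -0.043, 0.0]
2 [0.04, 0.01, 0.06] [0.0, -0.043, 0.0]
3 [0.04, 0.0, 0.06] [0.0, -0.043, 0.0]
4 [0.04, 0.01, 0.06] [0.0, -0.042, 0.0]
  -- end wp
5 [0.04, 0.0, 0.07] [0.0, -0.041, 0.0]
6 [0.04, 0.0, 0.07] [0.0, -0.041, 0.0]
7 [0.05, 0.0, 0.07] [0.0, -0.041, 0.0]
  -- end wp
B
1 [0.03, 0.0, 0.04] [0.0, -0.022, 0.0]
2 [0.03, 0.0, 0.04] [0.0, -0.022, 0.0]
3 [0.03, 0.0, 0.05] [0.0, -0.022, 0.0]
  -- end wp
```

Emit:
drive_tool(rows=[{"linear": [0.03,0,0.06],"rot": [0,-0.043,0],"hand": 0.1},{"linear": [0.04,0,0.06],"rot": [0,-0.043,0],"hand": 0.1},{"linear": [0.04,0,0.06],"rot": [0,-0.043,0],"hand": 0.1},{"linear": [0.04,0,0.06],"rot": [0,-0.042,0],"hand": 0.1},{"linear": [0.04,0,0.07],"rot": [0,-0.041,0],"hand": 0.1},{"linear": [0.04,0,0.07],"rot": [0,-0.041,0],"hand": 0.1},{"linear": [0.05,0,0.07],"rot": [0,-0.041,0],"hand": 0.1},{"linear": [0,0,0],"rot": [0,0,0],"hand": 0.1}], grip_force=80)

```text
clock: 14.9
ee_pos: [0.6588, 0.2643, 0.0921]
orientation: [0.001, 0.999, -0.05, 0.018]
ft_force: [-0.4, -0.2, -1.6]
opening: 0.0267
gripper_force: 82.7
```

Emit:
drive_tool(rows=[{"linear": [0.03,0,0.04],"rot": [0,-0.022,0],"hand": 0.1},{"linear": [0.03,0,0.04],"rot": [0,-0.022,0],"hand": 0.1},{"linear": [0.03,0,0.05],"rot": [0,-0.022,0],"hand": 0.1},{"linear": [0,0,0],"rot": [0,0,0],"hand": 0.1},{"linear": [0,0,0],"rot": [0,0,0],"hand": 0.1},{"linear": [0,0,0],"rot": [0,0,0],"hand": 0.1},{"linear": [0,0,0],"rot": [0,0,0],"hand": 0.1},{"linear": [0,0,0],"rot": [0,0,0],"hand": 0.1}])

```text
clock: 15.7
ee_pos: [0.6606, 0.2644, 0.0911]
orientation: [0.0, 0.999, -0.049, -0.008]
ft_force: [-5.8, -2.4, 10.2]
opening: 0.0266
gripper_force: 84.1
```

```bash
python3 - <<'E'
from plan import *
G=np.array([.016,0,.056])
p,M=now();t=rail(0,70,-18,0,G);print((p-t[0])*1e3,M.round(3).tolist())
import h
h.snap('side','sd7');h.snap('scene','sc7')
E
```

```text
[1.39366138 0.26243738 1.12912484] [[0.995, -0.098, -0.016], [-0.098, -0.995, 0.001], [-0.016, 0.001, -1.0]]
```

Emit:
drive_tool(rows=[{"linear": [0,0,0.05],"rot": [0,-0.02,0],"hand": 0.1},{"linear": [0,0,0.05],"rot": [0,-0.02,0],"hand": 0.1},{"linear": [0,0,0],"rot": [0,0,0],"hand": 0.1},{"linear": [0,0,0],"rot": [0,0,0],"hand": 0.1},{"linear": [0,0,0],"rot": [0,0,0],"hand": 0.1},{"linear": [0,0,0],"rot": [0,0,0],"hand": 0.1},{"linear": [0,0,0],"rot": [0,0,0],"hand": 0.1},{"linear": [0,0,0],"rot": [0,0,0],"hand": 0.1}])

```text
clock: 16.6
ee_pos: [0.6616, 0.2643, 0.0915]
orientation: [-0.001, 0.999, -0.049, -0.022]
ft_force: [-8.4, -5.2, 20.9]
opening: 0.0265
gripper_force: 85.7
```

Emit:
drive_tool(rows=[{"linear": [0,0,-0.1],"rot": [0,0.04,0],"hand": 0.1},{"linear": [0,0,0],"rot": [0,0,0],"hand": 0.4},{"linear": [0,0,0],"rot": [0,0,0],"hand": 0.55},{"linear": [0,0,0],"rot": [0,0,0],"hand": 0.55},{"linear": [0,0,0],"rot": [0,0,0],"hand": 0.55},{"linear": [0,0,-1],"rot": [0,0,0],"hand": 0.55},{"linear": [0,0,-1],"rot": [0,0,0],"hand": 0.7},{"linear": [-0.5,0,-1],"rot": [0,0,0],"hand": 1}])

```text
clock: 17.4
ee_pos: [0.6489, 0.2645, 0.1789]
orientation: [-0.0, 0.999, -0.05, -0.008]
ft_force: [-0.0, -0.2, 0.5]
opening: 0.0729
gripper_force: 0.0
```

```bash
python3 - <<'E'
import h,cv2,numpy as np
s=h.snap('wrist','w8')['img'];t=h.snap('side','sd8')['img'][170:300,120:300];u=h.snap('scene','sc8')['img'][180:270,300:460]
v=np.zeros((600,800,3),np.uint8);v[:300,:400]=cv2.resize(s,(400,300));v[:300,400:]=cv2.resize(t,(415,300),interpolation=cv2.INTER_CUBIC)[:,:400];v[300:,:533]=cv2.resize(u,(533,300),interpolation=cv2.INTER_CUBIC)
cv2.imwrite('pics/v8.png',v[...,::-1])
E
```

```text
(no output)
```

View pics/v8.png

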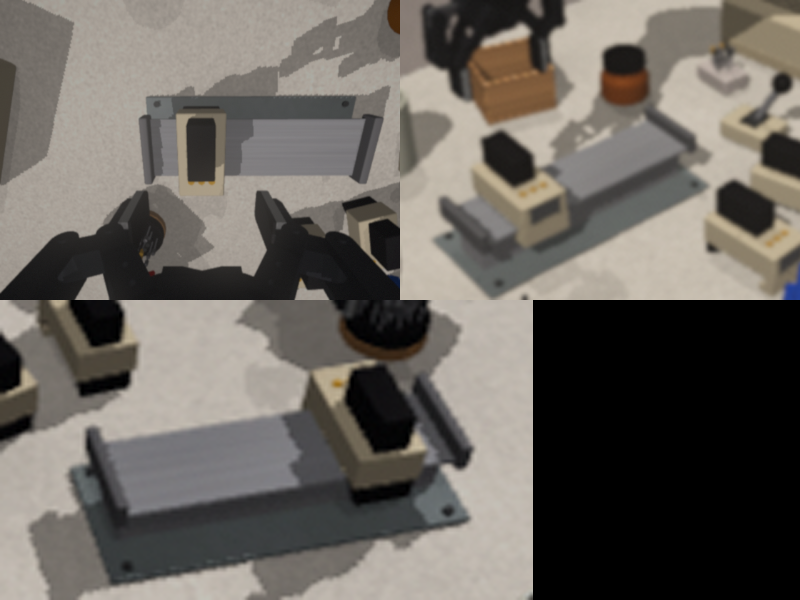

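```bash
python3 - <<'E'
from plan import *
a=plan([(tcp(.452,.1225,.26,0),7)])
E
```

```text
1 [-0.87, 0.78, -0.37] [-0.001, 0.002, -0.018]
2 [-0.88, 0.76, -0.37] [-0.001, 0.002, -0.018]
3 [-0.89, 0.75, -0.37] [0.0, 0.002, -0.018]
4 [-0.9, 0.74, -0.37] [-0.001, 0.002, -0.017]
5 [-0.9, 0.73, -0.36] [0.0, 0.002, -0.018]
6 [-0.92, 0.71, -0.37] [-0.001, 0.003, -0.017]
7 [-0.92, 0.7, -0.37] [0.0, 0.002, -0.018]
  -- end wp
```

Emit:
drive_tool(rows=[{"linear": [-0.87,0.78,-0.37],"rot": [0,0.002,-0.018],"hand": 1},{"linear": [-0.88,0.76,-0.37],"rot": [0,0.002,-0.018],"hand": 1},{"linear": [-0.89,0.75,-0.37],"rot": [0,0.002,-0.018],"hand": 1},{"linear": [-0.9,0.74,-0.37],"rot": [0,0.002,-0.017],"hand": 1},{"linear": [-0.9,0.73,-0.36],"rot": [0,0.002,-0.018],"hand": 1},{"linear": [-0.92,0.71,-0.37],"rot": [0,0.003,-0.017],"hand": 1},{"linear": [-0.92,0.7,-0.37],"rot": [0,0.002,-0.018],"hand": 1},{"linear": [0,0,0],"rot": [0,0,0],"hand": 1}])

```text
clock: 18.35
ee_pos: [0.4492, 0.1181, 0.2584]
orientation: [0.001, 1.0, -0.002, -0.002]
ft_force: [-0.3, 0.4, -0.3]
opening: 0.0855
gripper_force: 0.0
```

```bash
python3 - <<'E'
from h import *
from plan import now
np.set_printoptions(precision=4,suppress=True)
W=snap('wrist','w9');p,M=now();print(p)
im=W['img'];print('med',np.median(im))
for n,m in dict(B=(.4375,.1225,0),A=(.465,.018,.2)).items():
    q=proj(W,T(m,[[.015,0,.082]]))[0];print(n,'px',q,im[int(q[1]),int(q[0])])
    thr=int(im[int(q[1]),int(q[0])].max())+25
    try: print(modfit(W,q,thr=thr)[:2])
    except Exception as e: print(e)
q=proj(W,T((.4375,.1225,0),[[.05,0,.05]]))[0];print('far edge px',q)
for dy in(-18,18):
    c=int(proj(W,T((.4375,.1225,0),[[.05,dy/1e3,.05]]))[0][0]);r=int(q[1]);print(c,r-14,im[r-14:r+15,c].max(1).tolist())
a=int(q[1])+8
print(a,im[a,200:380].max(1).tolist())
E
```

```text
[0.4507 0.1196 0.2581]
med 118.0
B px [278.8112 184.8294] [52 49 46]
([np.float64(0.43957485412858116), np.float64(0.12219561885054647), np.float64(0.0062153684972483525)], [np.float64(0.026104008116221787), np.float64(0.061393429934215205)])
A px [379.1597 158.185 ] [45 43 41]
([np.float64(0.4654043184477115), np.float64(0.020541938169534688), np.float64(0.2378303754121771)], [np.float64(0.03214660743309541), np.float64(0.06201914508771046)])
far edge px [278.8652 146.8391]
295 132 [119, 119, 119, 119, 119, 120, 121, 121, 120, 120, 114, 91, 69, 71, 80, 84, 95, 106, 115, 117, 117, 116, 116, 117, 116, 117, 116, 116, 115]
262 132 [165, 166, 166, 166, 167, 166, 166, 166, 166, 163, 156, 129, 95, 82, 83, 91, 116, 144, 158, 163, 164, 164, 164, 164, 164, 164, 164, 163, 164]
154 [166, 164, 162, 161, 162, 161, 161, 163, 164, 166, 166, 166, 164, 164, 165, 167, 167, 165, 163, 162, 162, 163, 164, 164, 163, 160, 159, 160, 162, 163, 166, 166, 165, 163, 163, 161, 162, 162, 164, 164, 166, 165, 165, 165, 164, 162, 163, 162, 162, 164, 164, 164, 164, 161, 155, 144, 155, 162, 164, 164, 164, 164, 164, 163, 164, 162, 147, 103, 68, 58, 55, 54, 54, 55, 55, 54, 54, 53, 54, 56, 57, 57, 56, 55, 55, 56, 56, 55, 56, 55, 57, 72, 96, 113, 116, 116, 116, 116, 117, 116, 117, 116, 114, 110, 113, 115, 118, 118, 118, 118, 117, 117, 117, 118, 117, 117, 118, 117, 117, 117, 118, 120, 120, 119, 119, 119, 118, 118, 116, 113, 109, 107, 107, 107, 104, 104, 106, 107, 107, 107, 105, 106, 106, 106, 106, 109, 125, 151, 162, 163, 161, 154, 152, 152, 152, 152, 151, 141, 104, 62, 46, 44, 44, 44, 45, 46, 47, 47, 48, 48, 48, 47, 48, 47, 48, 48, 47, 47, 48, 47]
```

Emit:
drive_tool(rows=[{"linear": [0.03,-0.05,0.96],"rot": [0,0,0],"hand": 1},{"linear": [0.03,-0.03,0.96],"rot": [0,0,0],"hand": 1},{"linear": [0.02,-0.01,0.96],"rot": [0,0,0],"hand": 1},{"linear": [0,0,0.96],"rot": [0,0,0],"hand": 1},{"linear": [0,0,0.96],"rot": [0,0,0],"hand": 1},{"linear": [0,0,0.96],"rot": [0,0,0],"hand": 1},{"linear": [0,0,0.96],"rot": [0,0,0],"hand": 1},{"linear": [0,0,0],"rot": [0,0,0],"hand": 1}])

```text
clock: 19.2
ee_pos: [0.4496, 0.124, 0.0523]
orientation: [-0.0, 1.0, 0.0, -0.007]
ft_force: [-1.0, -0.5, -0.1]
opening: 0.0853
gripper_force: 0.0
```

Emit:
drive_tool(rows=[{"linear": [0,0,0],"rot": [0,0,0],"hand": 0.7},{"linear": [0,0,0],"rot": [0,0,0],"hand": 0.5},{"linear": [0,0,0],"rot": [0,0,0],"hand": 0.3},{"linear": [0,0,0],"rot": [0,0,0],"hand": 0.1},{"linear": [0,0,0],"rot": [0,0,0],"hand": 0.1},{"linear": [0,0,0],"rot": [0,0,0],"hand": 0.1},{"linear": [0,0,0],"rot": [0,0,0],"hand": 0.1},{"linear": [0,0,0],"rot": [0,0,0],"hand": 0.1}], grip_force=80)

```text
clock: 20.0
ee_pos: [0.4537, 0.1243, 0.0577]
orientation: [-0.001, 1.0, -0.0, -0.001]
ft_force: [-0.8, -1.6, 6.2]
opening: 0.0262
gripper_force: 80.8
```

Emit:
drive_tool(rows=[{"linear": [0,0,-0.5],"rot": [0,0,0],"hand": 0.1},{"linear": [0,0,-1],"rot": [0,0,0],"hand": 0.1},{"linear": [0,0,-1],"rot": [0,0,0],"hand": 0.1},{"linear": [0,0,-1],"rot": [0,0,0],"hand": 0.1},{"linear": [0,0,0],"rot": [0,0,0],"hand": 0.1},{"linear": [0,0,0],"rot": [0,0,0],"hand": 0.1},{"linear": [0,0,0],"rot": [0,0,0],"hand": 0.1},{"linear": [0,0,0],"rot": [0,0,0],"hand": 0.1}])

```text
clock: 20.8
ee_pos: [0.4518, 0.1237, 0.16]
orientation: [-0.0, 1.0, -0.0, -0.004]
ft_force: [-0.3, 0.3, -2.3]
opening: 0.0269
gripper_force: 80.0
```

```bash
python3 - <<'E'
from h import *
from plan import *
p,M=now();print(p,M.round(3).tolist())
W=snap('wrist','w10');im=W['img']
for c in (246,320): print(c,im[195:225,c].max(1).tolist())
print(im[214,220:345].max(1).tolist())
G=np.array([.016,0,.056])
plan([(rail(-15,0,20,0,G),7),(rail(-15,0,-5.7,15,G),6)])
E
```

```text
[0.45184632 0.12369813 0.15997577] [[1.0, -0.001, -0.008], [-0.001, -1.0, 0.0], [-0.008, -0.0, -1.0]]
246 [95, 95, 95, 95, 96, 95, 96, 95, 95, 95, 98, 110, 128, 147, 164, 179, 187, 189, 189, 189, 190, 190, 189, 189, 189, 190, 189, 190, 189, 188]
320 [91, 91, 91, 91, 92, 92, 92, 91, 91, 92, 91, 92, 98, 107, 117, 124, 130, 132, 133, 133, 133, 132, 132, 133, 133, 133, 133, 133, 132, 132]
[188, 191, 191, 192, 191, 190, 187, 183, 183, 185, 187, 183, 168, 174, 184, 189, 190, 190, 190, 190, 190, 189, 189, 188, 189, 189, 189, 189, 190, 190, 189, 189, 188, 189, 189, 189, 189, 188, 189, 188, 188, 188, 180, 154, 139, 136, 133, 131, 131, 131, 131, 132, 131, 131, 130, 130, 131, 131, 130, 131, 131, 131, 130, 130, 130, 130, 131, 131, 130, 131, 131, 132, 132, 131, 132, 131, 131, 131, 131, 131, 131, 131, 131, 131, 132, 132, 132, 132, 133, 132, 132, 132, 132, 132, 132, 132, 133, 132, 133, 133, 133, 134, 133, 133, 134, 133, 133, 132, 134, 134, 134, 134, 134, 134, 134, 130, 126, 138, 175, 186, 187, 178, 148, 133, 131]
1 [0.88, -0.34, 0.15] [0.0, 0.001, 0.018]
2 [0.88, -0.36, 0.15] [0.0, 0.001, 0.018]
3 [0.87, -0.37, 0.15] [0.0, 0.002, 0.018]
4 [0.87, -0.38, 0.15] [0.0, 0.001, 0.018]
5 [0.86, -0.39, 0.15] [0.0, 0.002, 0.017]
6 [0.86, -0.41, 0.15] [0.0, 0.001, 0.018]
7 [0.85, -0.41, 0.15] [0.0, 0.002, 0.017]
  -- end wp
8 [-0.08, 0.0, 0.13] [0.0, 0.055, 0.0]
9 [-0.09, 0.0, 0.13] [0.0, 0.056, 0.0]
10 [-0.1, 0.0, 0.12] [0.0, 0.055, 0.0]
11 [-0.1, 0.0, 0.12] [0.0, 0.056, 0.0]
12 [-0.1, 0.0, 0.11] [0.0, 0.055, 0.0]
13 [-0.11, 0.0, 0.11] [0.0, 0.056, 0.0]
  -- end wp
```

Emit:
drive_tool(rows=[{"linear": [0.88,-0.34,0.15],"rot": [0,0.001,0.018],"hand": 0.1},{"linear": [0.88,-0.36,0.15],"rot": [0,0.001,0.018],"hand": 0.1},{"linear": [0.87,-0.37,0.15],"rot": [0,0.002,0.018],"hand": 0.1},{"linear": [0.87,-0.38,0.15],"rot": [0,0.001,0.018],"hand": 0.1},{"linear": [0.86,-0.39,0.15],"rot": [0,0.002,0.017],"hand": 0.1},{"linear": [0.86,-0.41,0.15],"rot": [0,0.001,0.018],"hand": 0.1},{"linear": [0.85,-0.41,0.15],"rot": [0,0.002,0.017],"hand": 0.1},{"linear": [0,0,0],"rot": [0,0,0],"hand": 0.1}])

```text
clock: 21.65
ee_pos: [0.6405, 0.1974, 0.1275]
orientation: [-0.001, 0.999, -0.049, 0.001]
ft_force: [-0.0, -0.5, -3.1]
opening: 0.027
gripper_force: 79.8
```

Emit:
drive_tool(rows=[{"linear": [-0.08,0,0.13],"rot": [0,0.055,0],"hand": 0.1},{"linear": [-0.09,0,0.13],"rot": [0,0.056,0],"hand": 0.1},{"linear": [-0.1,0,0.12],"rot": [0,0.055,0],"hand": 0.1},{"linear": [-0.1,0,0.12],"rot": [0,0.056,0],"hand": 0.1},{"linear": [-0.1,0,0.11],"rot": [0,0.055,0],"hand": 0.1},{"linear": [-0.11,0,0.11],"rot": [0,0.056,0],"hand": 0.1},{"linear": [0,0,0],"rot": [0,0,0],"hand": 0.1},{"linear": [0,0,0],"rot": [0,0,0],"hand": 0.1}])

```text
clock: 22.45
ee_pos: [0.6229, 0.1973, 0.1058]
orientation: [0.006, 0.99, -0.048, 0.131]
ft_force: [0.1, 0.4, -2.0]
opening: 0.0268
gripper_force: 79.9
```

```bash
cat > q.py <<'E'
from plan import *
np.set_printoptions(precision=2,suppress=True)
def err(t):
    p,M=now();print('err mm',(p-t[0])*1e3,'rot deg',R.from_matrix(t[1].T@M).as_rotvec(degrees=True))
E
python3 - <<'E'
from q import *
G=np.array([.0145,0,.0555])
err(rail(-15,0,-5.7,15,G))
a=plan([(rail(-15,0,-5.7,15,G),1),(rail(1,0,-5.7,15,G),5)])
E
```

```text
err mm [ 1.78 -0.16  2.17] rot deg [ 0.    0.06 -0.02]
1 [-0.08, 0.0, 0.05] [0.0, -0.001, 0.0]
  -- end wp
2 [0.1, 0.0, 0.03] [0.0, 0.0, 0.0]
3 [0.1, 0.0, 0.03] [0.0, 0.0, 0.0]
4 [0.11, 0.0, 0.03] [0.0, 0.0, 0.0]
5 [0.1, 0.0, 0.03] [0.0, 0.0, 0.0]
6 [0.11, 0.0, 0.02] [0.0, 0.0, 0.0]
  -- end wp
```

Emit:
drive_tool(rows=[{"linear": [-0.04,0,0.06],"rot": [0,0,0],"hand": 0.1},{"linear": [0,0,0],"rot": [0,0,0],"hand": 0.1},{"linear": [0.1,0,0.03],"rot": [0,0,0],"hand": 0.1},{"linear": [0.1,0,0.03],"rot": [0,0,0],"hand": 0.1},{"linear": [0.1,0,0.03],"rot": [0,0,0],"hand": 0.1},{"linear": [0.1,0,0.03],"rot": [0,0,0],"hand": 0.1},{"linear": [0.08,0,0.02],"rot": [0,0,0],"hand": 0.1},{"linear": [0,0,0],"rot": [0,0,0],"hand": 0.1}])

```text
clock: 23.25
ee_pos: [0.6383, 0.1962, 0.1041]
orientation: [0.006, 0.99, -0.049, 0.132]
ft_force: [0.4, -0.1, -2.0]
opening: 0.0266
gripper_force: 80.1
```

Emit:
drive_tool(rows=[{"linear": [0.03,0,0.01],"rot": [0,0,0],"hand": 0.1},{"linear": [0,0,0],"rot": [0,0,0],"hand": 0.1},{"linear": [0,0,0],"rot": [0,0,0],"hand": 0.1},{"linear": [0,0,0],"rot": [0,0,0],"hand": 0.1},{"linear": [0,0,0],"rot": [0,0,0],"hand": 0.1},{"linear": [0,0,0],"rot": [0,0,0],"hand": 0.1},{"linear": [0,0,0],"rot": [0,0,0],"hand": 0.1},{"linear": [0,0,0],"rot": [0,0,0],"hand": 0.1}])

```text
clock: 24.05
ee_pos: [0.6387, 0.1962, 0.1039]
orientation: [0.006, 0.99, -0.049, 0.132]
ft_force: [-1.3, 0.4, -0.4]
opening: 0.0263
gripper_force: 80.1
```

```bash
python3 - <<'E'
from q import *
G=np.array([.0145,0,.0555])
err(rail(2,0,-5.7,15,G))
E
```

```text
err mm [0.67 0.33 0.26] rot deg [0.05 0.15 0.01]
```

```bash
python3 - <<'E'
from q import *
G=np.array([.0145,0,.0555])
a=plan([(rail(1,0,-11.8,7.5,G),4),(rail(0,0,-16.5,2,G),3)])
print('B');a=plan([(rail(0,0,-20,-2,G),4)],a)
E
```

```text
1 [0.03, 0.0, 0.07] [0.0, -0.043, 0.0]
2 [0.04, 0.0, 0.07] [0.0, -0.042, 0.0]
3 [0.03, 0.01, 0.06] [-0.001, -0.043, 0.0]
4 [0.04, 0.0, 0.06] [0.0, -0.042, 0.0]
  -- end wp
5 [0.04, 0.0, 0.07] [0.0, -0.041, 0.0]
6 [0.04, 0.0, 0.07] [0.0, -0.041, 0.0]
7 [0.05, 0.0, 0.06] [0.0, -0.04, 0.0]
  -- end wp
B
1 [0.03, 0.0, 0.04] [0.0, -0.022, 0.0]
2 [0.03, 0.0, 0.04] [0.0, -0.022, 0.0]
3 [0.03, 0.0, 0.04] [0.0, -0.023, 0.0]
4 [0.04, 0.0, 0.04] [0.0, -0.022, 0.0]
  -- end wp
```

Emit:
drive_tool(rows=[{"linear": [0.03,0,0.07],"rot": [0,-0.043,0],"hand": 0.1},{"linear": [0.04,0,0.07],"rot": [0,-0.042,0],"hand": 0.1},{"linear": [0.03,0,0.06],"rot": [0,-0.043,0],"hand": 0.1},{"linear": [0.04,0,0.06],"rot": [0,-0.042,0],"hand": 0.1},{"linear": [0.04,0,0.07],"rot": [0,-0.041,0],"hand": 0.1},{"linear": [0.04,0,0.07],"rot": [0,-0.041,0],"hand": 0.1},{"linear": [0.05,0,0.06],"rot": [0,-0.04,0],"hand": 0.1},{"linear": [0,0,0],"rot": [0,0,0],"hand": 0.1}])

```text
clock: 24.85
ee_pos: [0.6516, 0.1952, 0.0928]
orientation: [-0.001, 0.999, -0.05, 0.019]
ft_force: [1.8, -1.2, 4.6]
opening: 0.0265
gripper_force: 80.4
```

Emit:
drive_tool(rows=[{"linear": [0.03,0,0.04],"rot": [0,-0.022,0],"hand": 0.1},{"linear": [0.03,0,0.04],"rot": [0,-0.022,0],"hand": 0.1},{"linear": [0.03,0,0.04],"rot": [0,-0.023,0],"hand": 0.1},{"linear": [0.03,0,0.06],"rot": [0,-0.022,0],"hand": 0.1},{"linear": [0,0,0.05],"rot": [0,0,0],"hand": 0.1},{"linear": [0,0,0],"rot": [0,0,0],"hand": 0.1},{"linear": [0,0,0],"rot": [0,0,0],"hand": 0.1},{"linear": [0,0,0],"rot": [0,0,0],"hand": 0.1}])

```text
clock: 25.65
ee_pos: [0.6538, 0.1951, 0.0921]
orientation: [-0.001, 0.999, -0.049, -0.015]
ft_force: [-9.7, -5.0, 31.5]
opening: 0.0268
gripper_force: 83.7
```

```bash
python3 - <<'E'
from q import *
G=np.array([.0145,0,.0555])
err(rail(0,0,-18,0,G))
E
```

```text
err mm [3.   0.55 2.61] rot deg [ 0.03 -1.74  0.01]
```

Emit:
drive_tool(rows=[{"linear": [0,0,-0.1],"rot": [0,0.04,0],"hand": 0.1},{"linear": [0,0,0],"rot": [0,0,0],"hand": 0.4},{"linear": [0,0,0],"rot": [0,0,0],"hand": 0.55},{"linear": [0,0,0],"rot": [0,0,0],"hand": 0.55},{"linear": [0,0,0],"rot": [0,0,0],"hand": 0.55},{"linear": [0,0,-1],"rot": [0,0,0],"hand": 0.55},{"linear": [0,0,-1],"rot": [0,0,0],"hand": 0.7},{"linear": [-0.5,0,-1],"rot": [0,0,0],"hand": 1}])

```text
clock: 26.45
ee_pos: [0.6394, 0.1952, 0.1778]
orientation: [-0.001, 0.999, -0.05, -0.002]
ft_force: [-0.9, -0.2, -0.2]
opening: 0.0726
gripper_force: 0.0
```

```bash
python3 - <<'E'
from q import *
err(rail(0,0,-18,0))
a=plan([(tcp(.480,.021,.26,.2),8)])
E
```

```text
err mm [-11.96   0.63  89.82] rot deg [ 0.05 -0.18  0.12]
1 [-0.59, 0.79, -0.34] [0.0, 0.0, -0.048]
2 [-0.62, 0.77, -0.34] [0.0, 0.001, -0.048]
3 [-0.65, 0.74, -0.34] [0.0, 0.0, -0.048]
4 [-0.67, 0.72, -0.34] [0.0, 0.001, -0.048]
5 [-0.7, 0.69, -0.34] [0.0, 0.0, -0.048]
6 [-0.73, 0.66, -0.34] [-0.001, 0.001, -0.047]
7 [-0.75, 0.64, -0.35] [0.0, 0.0, -0.048]
8 [-0.77, 0.6, -0.34] [-0.001, 0.001, -0.047]
  -- end wp
```

Emit:
drive_tool(rows=[{"linear": [-0.59,0.79,-0.34],"rot": [0,0,-0.048],"hand": 1},{"linear": [-0.62,0.77,-0.34],"rot": [0,0,-0.048],"hand": 1},{"linear": [-0.65,0.74,-0.34],"rot": [0,0,-0.048],"hand": 1},{"linear": [-0.67,0.72,-0.34],"rot": [0,0,-0.048],"hand": 1},{"linear": [-0.7,0.69,-0.34],"rot": [0,0,-0.048],"hand": 1},{"linear": [-0.73,0.66,-0.34],"rot": [0,0,-0.047],"hand": 1},{"linear": [-0.75,0.64,-0.35],"rot": [0,0,-0.048],"hand": 1},{"linear": [-0.77,0.6,-0.34],"rot": [0,0,-0.047],"hand": 1}])

```text
clock: 27.25
ee_pos: [0.4782, 0.0207, 0.2601]
orientation: [-0.001, 0.995, 0.102, -0.002]
ft_force: [1.1, -1.1, -0.0]
opening: 0.0853
gripper_force: 0.0
```

```bash
python3 - <<'E'
from h import *
from plan import now
np.set_printoptions(precision=4,suppress=True)
W=snap('wrist','w12');snap('scene','sc12');S=snap('side','sd12');p,M=now();print(p)
im=W['img']
m=(.465,.018,.2)
q=proj(W,T(m,[[.015,0,.082]]))[0];thr=int(im[int(q[1]),int(q[0])].max())+25;print(q,thr-25,modfit(W,q,thr=thr)[:2])
s=W['img'];t=S['img'][165:310,120:330];u=load('sc12')['img'][180:270,300:460]
v=np.zeros((600,800,3),np.uint8);v[:300,:400]=cv2.resize(s,(400,300));v[300:,:]=cv2.resize(t,None,fx=3.8,fy=3.8,interpolation=cv2.INTER_CUBIC)[120:420,:800] if 0 else 0
v[300:600,:434]=cv2.resize(t,(434,300),interpolation=cv2.INTER_CUBIC);v[:300,400:]=cv2.resize(u,(533,300),interpolation=cv2.INTER_CUBIC)[:,:400]
v[300:,434:]=cv2.resize(im[100:250,250:433],(366,300),interpolation=cv2.INTER_CUBIC)
cv2.imwrite('pics/v12.png',v[...,::-1])
E
```

```text
[0.4789 0.02   0.2605]
[283.9606 186.6157] 49 ([np.float64(0.4660635798018245), np.float64(0.016808253460809552), np.float64(0.22004428316955593)], [np.float64(0.026323021656078697), np.float64(0.062062799630381194)])
```

View pics/v12.png

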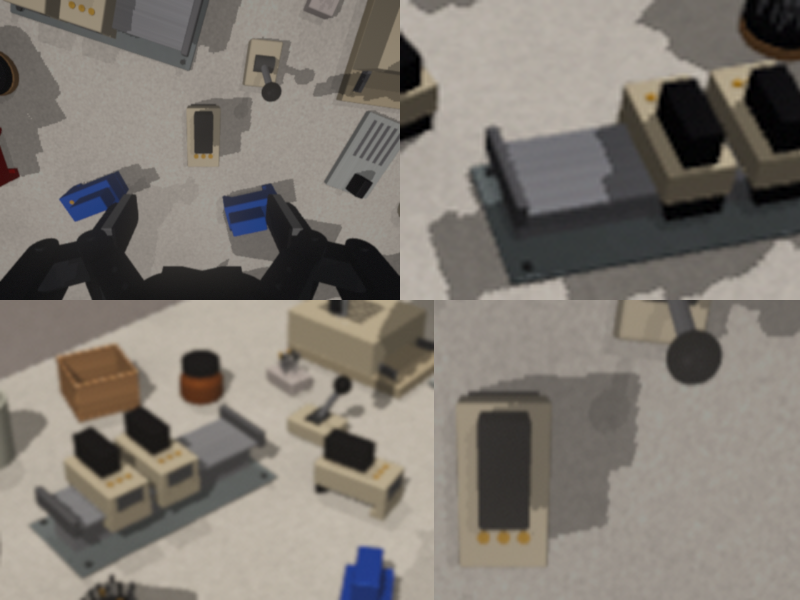

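Emit:
drive_tool(rows=[{"linear": [0.03,0,0.97],"rot": [0,0,0],"hand": 1},{"linear": [0.03,0,0.97],"rot": [0,0,0],"hand": 1},{"linear": [0,0,0.97],"rot": [0,0,0],"hand": 1},{"linear": [0,0,0.97],"rot": [0,0,0],"hand": 1},{"linear": [0,0,0.97],"rot": [0,0,0],"hand": 1},{"linear": [0,0,0.97],"rot": [0,0,0],"hand": 1},{"linear": [0,0,0.97],"rot": [0,0,0],"hand": 1},{"linear": [0,0,0],"rot": [0,0,0],"hand": 1}])

```text
clock: 28.2
ee_pos: [0.4771, 0.0232, 0.0525]
orientation: [-0.002, 0.995, 0.102, -0.006]
ft_force: [-0.8, 0.9, -0.4]
opening: 0.0855
gripper_force: 0.0
```

Emit:
drive_tool(rows=[{"linear": [0,0,0],"rot": [0,0,0],"hand": 0.7},{"linear": [0,0,0],"rot": [0,0,0],"hand": 0.5},{"linear": [0,0,0],"rot": [0,0,0],"hand": 0.3},{"linear": [0,0,0],"rot": [0,0,0],"hand": 0.1},{"linear": [0,0,0],"rot": [0,0,0],"hand": 0.1},{"linear": [0,0,0],"rot": [0,0,0],"hand": 0.1},{"linear": [0,0,0],"rot": [0,0,0],"hand": 0.1},{"linear": [0,0,0],"rot": [0,0,0],"hand": 0.1}], grip_force=80)

```text
clock: 29.0
ee_pos: [0.4814, 0.0222, 0.0575]
orientation: [-0.0, 0.995, 0.101, -0.0]
ft_force: [0.2, -0.7, 6.6]
opening: 0.0265
gripper_force: 80.9
```

Emit:
drive_tool(rows=[{"linear": [0,0,-0.5],"rot": [0,0,0],"hand": 0.1},{"linear": [0,0,-1],"rot": [0,0,0],"hand": 0.1},{"linear": [0,0,-1],"rot": [0,0,0],"hand": 0.1},{"linear": [0,0,-1],"rot": [0,0,0],"hand": 0.1},{"linear": [0,0,-0.5],"rot": [0,0,0],"hand": 0.1},{"linear": [0,0,0],"rot": [0,0,0],"hand": 0.1},{"linear": [0,0,0],"rot": [0,0,0],"hand": 0.1},{"linear": [0,0,0],"rot": [0,0,0],"hand": 0.1}])

```text
clock: 29.8
ee_pos: [0.4792, 0.0219, 0.1747]
orientation: [-0.001, 0.995, 0.101, -0.003]
ft_force: [0.1, -0.1, -2.5]
opening: 0.0269
gripper_force: 80.0
```

```bash
python3 - <<'E'
from h import *
from q import *
p,M=now();print(p*1e3,M.round(3).tolist())
W=snap('wrist','w13');im=W['img']
for c in (246,320): print(c,im[195:225,c].max(1).tolist())
G=np.array([.0145,0,.0555])
plan([(rail(-17,-70,22,0,G),8),(rail(-17,-70,-5.7,15,G),6)])
E
```

```text
[479.17  21.9  174.72] [[0.98, 0.201, -0.006], [0.201, -0.98, 0.001], [-0.006, -0.002, -1.0]]
246 [122, 99, 95, 94, 95, 94, 95, 94, 94, 94, 95, 94, 93, 96, 107, 125, 145, 161, 175, 183, 186, 186, 186, 186, 186, 187, 186, 186, 186, 186]
320 [82, 90, 92, 92, 91, 92, 92, 91, 91, 92, 91, 91, 90, 91, 94, 100, 110, 118, 125, 130, 133, 133, 134, 133, 133, 133, 133, 134, 133, 133]
1 [0.69, -0.3, 0.19] [0.0, 0.001, 0.048]
2 [0.68, -0.33, 0.19] [0.0, 0.001, 0.048]
3 [0.67, -0.35, 0.18] [0.0, 0.001, 0.048]
4 [0.65, -0.38, 0.19] [0.0, 0.001, 0.048]
5 [0.64, -0.4, 0.19] [0.0, 0.001, 0.048]
6 [0.62, -0.43, 0.18] [-0.001, 0.001, 0.047]
7 [0.61, -0.45, 0.19] [0.0, 0.001, 0.048]
8 [0.58, -0.48, 0.19] [-0.001, 0.001, 0.047]
  -- end wp
9 [-0.08, 0.0, 0.14] [0.0, 0.056, 0.0]
10 [-0.09, 0.0, 0.14] [0.0, 0.055, 0.0]
11 [-0.09, 0.0, 0.14] [0.0, 0.056, 0.0]
12 [-0.1, 0.0, 0.13] [0.0, 0.055, 0.0]
13 [-0.11, 0.0, 0.12] [0.0, 0.056, 0.0]
14 [-0.11, 0.0, 0.13] [0.0, 0.055, 0.0]
  -- end wp
```

Emit:
drive_tool(rows=[{"linear": [0.69,-0.3,0.19],"rot": [0,0.001,0.048],"hand": 0.1},{"linear": [0.68,-0.33,0.19],"rot": [0,0.001,0.048],"hand": 0.1},{"linear": [0.67,-0.35,0.18],"rot": [0,0.001,0.048],"hand": 0.1},{"linear": [0.65,-0.38,0.19],"rot": [0,0.001,0.048],"hand": 0.1},{"linear": [0.64,-0.4,0.19],"rot": [0,0.001,0.048],"hand": 0.1},{"linear": [0.62,-0.43,0.18],"rot": [0,0.001,0.047],"hand": 0.1},{"linear": [0.61,-0.45,0.19],"rot": [0,0.001,0.048],"hand": 0.1},{"linear": [0.58,-0.48,0.19],"rot": [0,0.001,0.047],"hand": 0.1}])

```text
clock: 30.65
ee_pos: [0.6283, 0.127, 0.1293]
orientation: [-0.0, 0.999, -0.05, 0.0]
ft_force: [0.1, 0.4, -2.5]
opening: 0.0264
gripper_force: 80.0
```

Emit:
drive_tool(rows=[{"linear": [-0.08,0,0.14],"rot": [0,0.056,0],"hand": 0.1},{"linear": [-0.09,0,0.14],"rot": [0,0.055,0],"hand": 0.1},{"linear": [-0.09,0,0.14],"rot": [0,0.056,0],"hand": 0.1},{"linear": [-0.1,0,0.13],"rot": [0,0.055,0],"hand": 0.1},{"linear": [-0.11,0,0.12],"rot": [0,0.056,0],"hand": 0.1},{"linear": [-0.11,0,0.13],"rot": [0,0.055,0],"hand": 0.1},{"linear": [0,0,0],"rot": [0,0,0],"hand": 0.1},{"linear": [0,0,0],"rot": [0,0,0],"hand": 0.1}])

```text
clock: 31.45
ee_pos: [0.6132, 0.1282, 0.1045]
orientation: [0.006, 0.99, -0.048, 0.131]
ft_force: [-0.1, -0.2, -2.2]
opening: 0.0268
gripper_force: 80.0
```

```bash
python3 - <<'E'
from q import *
G=np.array([.0165,0,.0555])
err(rail(-17,-70,-5.7,15,G))
a=plan([(rail(-15,-70,-5.7,15,G),2),(rail(1.5,-70,-5.7,15,G),5)])
E
```

```text
err mm [-1.01  0.35  0.37] rot deg [ 0.06  0.02 -0.01]
1 [0.05, 0.0, 0.02] [-0.001, 0.0, 0.0]
2 [0.04, 0.01, 0.02] [0.0, 0.0, 0.0]
  -- end wp
3 [0.11, 0.0, 0.03] [0.0, 0.0, 0.0]
4 [0.11, 0.0, 0.03] [0.0, 0.0, 0.0]
5 [0.11, 0.0, 0.03] [0.0, 0.0, 0.0]
6 [0.1, 0.0, 0.03] [0.0, 0.0, 0.0]
7 [0.11, 0.0, 0.02] [0.0, 0.0, 0.0]
  -- end wp
```

Emit:
drive_tool(rows=[{"linear": [0.05,0,0.02],"rot": [0,0,0],"hand": 0.1},{"linear": [0.04,0,0.02],"rot": [0,0,0],"hand": 0.1},{"linear": [0.11,0,0.03],"rot": [0,0,0],"hand": 0.1},{"linear": [0.11,0,0.03],"rot": [0,0,0],"hand": 0.1},{"linear": [0.11,0,0.03],"rot": [0,0,0],"hand": 0.1},{"linear": [0.1,0,0.03],"rot": [0,0,0],"hand": 0.1},{"linear": [0.1,0,0.02],"rot": [0,0,0],"hand": 0.1},{"linear": [0,0,0],"rot": [0,0,0],"hand": 0.1}])

```text
clock: 32.25
ee_pos: [0.6334, 0.1262, 0.1051]
orientation: [0.006, 0.99, -0.049, 0.132]
ft_force: [-0.2, 1.0, -3.3]
opening: 0.0265
gripper_force: 80.0
```

Emit:
drive_tool(rows=[{"linear": [0.03,0,0.01],"rot": [0,0,0],"hand": 0.1},{"linear": [0,0,0],"rot": [0,0,0],"hand": 0.1},{"linear": [0,0,0],"rot": [0,0,0],"hand": 0.1},{"linear": [0,0,0],"rot": [0,0,0],"hand": 0.1},{"linear": [0,0,0],"rot": [0,0,0],"hand": 0.1},{"linear": [0,0,0],"rot": [0,0,0],"hand": 0.1},{"linear": [0,0,0],"rot": [0,0,0],"hand": 0.1},{"linear": [0,0,0],"rot": [0,0,0],"hand": 0.1}])

```text
clock: 33.05
ee_pos: [0.6338, 0.1263, 0.105]
orientation: [0.006, 0.99, -0.049, 0.132]
ft_force: [-0.4, 0.5, -2.5]
opening: 0.0264
gripper_force: 80.0
```

```bash
python3 - <<'E'
from q import *
G=np.array([.0165,0,.0555])
err(rail(2.3,-70,-5.7,15,G))
a=plan([(rail(1,-70,-11.8,7.5,G),4),(rail(0,-70,-16.5,2,G),3)])
print('B');a=plan([(rail(0,-70,-20,-2,G),4)],a)
E
```

```text
err mm [0.42 0.33 0.8 ] rot deg [0.09 0.14 0.02]
1 [0.03, 0.0, 0.07] [-0.001, -0.042, 0.0]
2 [0.03, 0.0, 0.07] [0.0, -0.043, 0.0]
3 [0.04, 0.01, 0.08] [-0.001, -0.042, 0.0]
4 [0.04, 0.0, 0.07] [0.0, -0.043, 0.0]
  -- end wp
5 [0.04, 0.0, 0.07] [0.0, -0.041, 0.0]
6 [0.04, 0.0, 0.07] [0.0, -0.04, 0.0]
7 [0.04, 0.0, 0.07] [0.0, -0.041, 0.0]
  -- end wp
B
1 [0.03, 0.0, 0.04] [0.0, -0.022, 0.0]
2 [0.03, 0.0, 0.04] [0.0, -0.022, 0.0]
3 [0.04, 0.0, 0.04] [0.0, -0.022, 0.0]
4 [0.03, 0.0, 0.03] [0.0, -0.023, 0.0]
  -- end wp
```

Emit:
drive_tool(rows=[{"linear": [0.03,0,0.07],"rot": [0,-0.042,0],"hand": 0.1},{"linear": [0.03,0,0.07],"rot": [0,-0.043,0],"hand": 0.1},{"linear": [0.04,0,0.08],"rot": [0,-0.042,0],"hand": 0.1},{"linear": [0.04,0,0.07],"rot": [0,-0.043,0],"hand": 0.1},{"linear": [0.04,0,0.07],"rot": [0,-0.041,0],"hand": 0.1},{"linear": [0.04,0,0.07],"rot": [0,-0.04,0],"hand": 0.1},{"linear": [0.04,0,0.07],"rot": [0,-0.041,0],"hand": 0.1},{"linear": [0,0,0],"rot": [0,0,0],"hand": 0.1}])

```text
clock: 33.85
ee_pos: [0.6464, 0.1249, 0.0925]
orientation: [-0.0, 0.999, -0.05, 0.019]
ft_force: [1.6, -0.6, 1.2]
opening: 0.0267
gripper_force: 80.4
```

Emit:
drive_tool(rows=[{"linear": [0.03,0,0.04],"rot": [0,-0.022,0],"hand": 0.1},{"linear": [0.03,0,0.04],"rot": [0,-0.022,0],"hand": 0.1},{"linear": [0.03,0,0.04],"rot": [0,-0.022,0],"hand": 0.1},{"linear": [0.03,0,0.05],"rot": [0,-0.023,0],"hand": 0.1},{"linear": [0,0,0.04],"rot": [0,0,0],"hand": 0.1},{"linear": [0,0,0],"rot": [0,0,0],"hand": 0.1},{"linear": [0,0,0],"rot": [0,0,0],"hand": 0.1},{"linear": [0,0,0],"rot": [0,0,0],"hand": 0.1}])

```text
clock: 34.65
ee_pos: [0.6488, 0.1249, 0.092]
orientation: [-0.001, 0.999, -0.049, -0.016]
ft_force: [-9.1, -4.7, 29.5]
opening: 0.027
gripper_force: 83.8
```

Emit:
drive_tool(rows=[{"linear": [0,0,-0.1],"rot": [0,0.04,0],"hand": 0.1},{"linear": [0,0,0],"rot": [0,0,0],"hand": 0.4},{"linear": [0,0,0],"rot": [0,0,0],"hand": 0.55},{"linear": [0,0,0],"rot": [0,0,0],"hand": 0.55},{"linear": [0,0,0],"rot": [0,0,0],"hand": 0.55},{"linear": [0,0,-1],"rot": [0,0,0],"hand": 0.55},{"linear": [0,0,-1],"rot": [0,0,0],"hand": 0.7},{"linear": [-0.5,0,-1],"rot": [0,0,0],"hand": 1}])

```text
clock: 35.45
ee_pos: [0.6345, 0.1256, 0.1786]
orientation: [-0.001, 0.999, -0.05, -0.001]
ft_force: [0.1, 0.1, -0.3]
opening: 0.0723
gripper_force: 0.0
```

```bash
python3 - <<'E'
from q import *
# cassette (.480,-.2955,-.162): rib centre at x -52
c,s=math.cos(-.162),math.sin(-.162)
print(.480-.052*c,-.2955-.052*s)
a=plan([(tcp(.480,-.10,.30,-.10),8),(tcp(.4287,-.2871,.26,-.162),7)])
E
```

```text
0.42868085301851244 -0.28711279825612385
1 [-0.55, 1.0, -0.51] [0.0, 0.0, 0.0]
2 [-0.55, 1.0, -0.51] [0.0, 0.001, 0.0]
3 [-0.55, 1.0, -0.51] [0.0, 0.0, 0.0]
4 [-0.55, 1.0, -0.5] [-0.001, 0.001, 0.0]
5 [-0.55, 1.0, -0.51] [0.0, 0.0, 0.0]
6 [-0.54, 1.0, -0.5] [-0.001, 0.001, 0.0]
7 [-0.55, 0.99, -0.51] [0.0, 0.0, 0.0]
8 [-0.54, 1.0, -0.5] [-0.001, 0.001, 0.0]
  -- end wp
9 [-0.15, 0.91, 0.19] [0.0, 0.0, 0.011]
10 [-0.15, 0.91, 0.19] [0.0, 0.0, 0.011]
11 [-0.14, 0.91, 0.19] [0.0, 0.0, 0.011]
12 [-0.13, 0.92, 0.19] [0.0, 0.0, 0.012]
13 [-0.12, 0.92, 0.19] [0.0, 0.0, 0.011]
14 [-0.12, 0.91, 0.19] [0.0, 0.0, 0.012]
15 [-0.11, 0.92, 0.19] [0.0, 0.0, 0.011]
  -- end wp
```

Emit:
drive_tool(rows=[{"linear": [-0.55,1,-0.51],"rot": [0,0,0],"hand": 1},{"linear": [-0.55,1,-0.51],"rot": [0,0,0],"hand": 1},{"linear": [-0.55,1,-0.51],"rot": [0,0,0],"hand": 1},{"linear": [-0.55,1,-0.5],"rot": [0,0,0],"hand": 1},{"linear": [-0.55,1,-0.51],"rot": [0,0,0],"hand": 1},{"linear": [-0.54,1,-0.5],"rot": [0,0,0],"hand": 1},{"linear": [-0.55,0.99,-0.51],"rot": [0,0,0],"hand": 1},{"linear": [-0.54,1,-0.5],"rot": [0,0,0],"hand": 1}])

```text
clock: 36.25
ee_pos: [0.4786, -0.1007, 0.3004]
orientation: [-0.001, 0.999, -0.049, -0.002]
ft_force: [0.3, -0.8, -0.0]
opening: 0.0852
gripper_force: 0.0
```

Emit:
drive_tool(rows=[{"linear": [-0.15,0.91,0.19],"rot": [0,0,0.011],"hand": 1},{"linear": [-0.15,0.91,0.19],"rot": [0,0,0.011],"hand": 1},{"linear": [-0.14,0.91,0.19],"rot": [0,0,0.011],"hand": 1},{"linear": [-0.13,0.92,0.19],"rot": [0,0,0.012],"hand": 1},{"linear": [-0.12,0.92,0.19],"rot": [0,0,0.011],"hand": 1},{"linear": [-0.12,0.91,0.19],"rot": [0,0,0.012],"hand": 1},{"linear": [-0.11,0.92,0.19],"rot": [0,0,0.011],"hand": 1},{"linear": [0,0,0],"rot": [0,0,0],"hand": 1}])

```text
clock: 37.05
ee_pos: [0.4256, -0.291, 0.2584]
orientation: [-0.0, 0.997, -0.083, -0.003]
ft_force: [0.2, -0.9, -0.2]
opening: 0.0852
gripper_force: 0.0
```

```bash
python3 - <<'E'
from h import *
from q import *
W=snap('wrist','w15');p,M=now();print(p*1e3,M.round(3).tolist())
cv2.imwrite('pics/v15.png',cv2.resize(W['img'][...,::-1],(800,600),interpolation=cv2.INTER_CUBIC))
snap('side','sd15');snap('scene','sc15')
E
```

```text
[ 426.91 -288.47  258.86] [[0.987, -0.163, -0.005], [-0.163, -0.987, 0.003], [-0.005, -0.002, -1.0]]
```

View pics/v15.png

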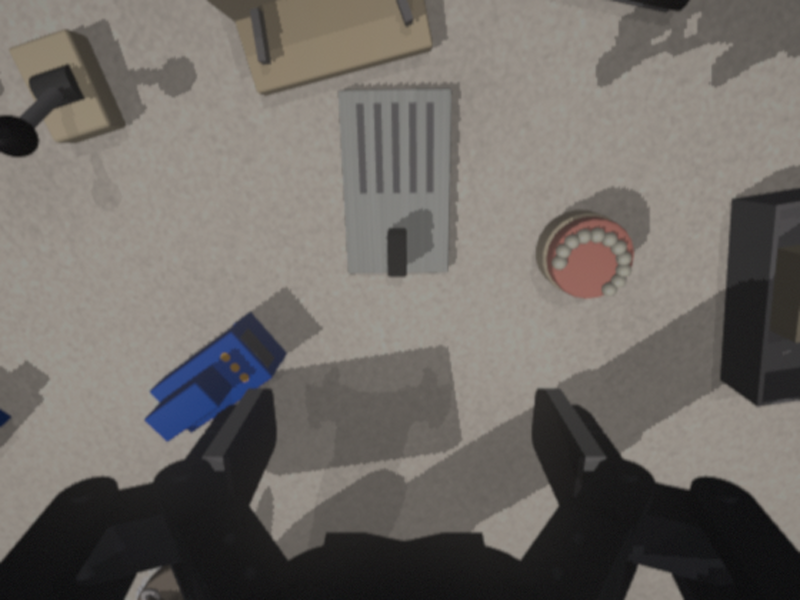

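```bash
python3 - <<'E'
from h import *
np.set_printoptions(precision=4,suppress=True)
W=load('w15');c=lambda u:[u[0]/1.4286-.15,u[1]/1.4286-.15]
CZ=np.array([[75,45,12],[75,-45,12],[-75,-45,12],[-75,45,12]])/1e3
print(*fitpts([(W,CZ,[c(u) for u in((339,90),(452,90),(449,272),(347,274))])],[.48,-.29,-.16]))
s1,s2=[back(W,c(u),.02) for u in((262,93),(431,48))]
print('shelf',s1,s2,np.linalg.norm(s1-s2),'yaw',np.arctan2(-(s1-s2)[0],(s1-s2)[1]),(s1+s2)/2)
g=(back(W,c((387,229)),.044)+back(W,c((406,229)),.044)+back(W,c((388,266)),.044)+back(W,c((406,266)),.044))/4;print('rib',g)
W1=load('w2');m=[back(W1,[u[0]/1.4286-.15,u[1]/1.4286-.15],.02) for u in((612,361),(800,355))];print(m,np.arctan2(-(m[0]-m[1])[0],(m[0]-m[1])[1]))
for n,q in(('sh l',(602,362)),): print(back(W1,[q[0]/1.4286,q[1]/1.4286],.02))
# profile for shelf front edge lines in w15
im=W['img'].max(2).astype(float)
P=[]
for x in range(190,298,6):
    y0=(93+(x*1.4286-262)*(48-93)/169)/1.4286; col=im[:,x-1:x+2].mean(1);d=np.abs(np.diff(cv2.GaussianBlur(col[:,None],(1,5),1)[:,0]));lo=int(y0)-6;i=lo+np.argmax(d[lo:lo+13]);P.append(back(W,(x,i+.5),.02))
P=np.array(P);f=np.polyfit(P[:,1],P[:,0],1);print('shelf edge yaw',-np.arctan(f[0]),'x at y -.268',np.polyval(f,-.268),(P[:,0]-np.polyval(f,P[:,1]))*1e3)
E
```

```text
[ 0.4778 -0.2928 -0.1578] [[-0.5 -0.1]
 [ 0.6 -0.9]
 [-0.5  1.2]
 [ 0.4  0.3]]
shelf [ 0.5653 -0.2025  0.02  ] [ 0.5741 -0.3356  0.02  ] 0.13335590282319085 yaw 0.0660412026345671 [ 0.5697 -0.269   0.02  ]
rib [ 0.4338 -0.2856  0.044 ]
[array([ 0.5695, -0.1979,  0.02  ]), array([ 0.5741, -0.3283,  0.02  ])] 0.035355654543298025
[ 0.5685 -0.1911  0.02  ]
shelf edge yaw 0.08763065763036308 x at y -.268 0.568520053132678 [ 0.1638  3.2444 -0.3157 -0.0798 -0.7925 -0.5564 -0.3212 -1.0302 -0.7948
 -1.5014 -1.2658 -1.031   2.0036  2.2308 -1.2651  1.7566 -1.7304  1.2851]
```

Emit:
drive_tool(rows=[{"linear": [0,-0.06,0.96],"rot": [0,0,0],"hand": 1},{"linear": [0,-0.05,0.96],"rot": [0,0,0],"hand": 1},{"linear": [0,0,0.96],"rot": [0,0,0],"hand": 1},{"linear": [0,0,0.96],"rot": [0,0,0],"hand": 1},{"linear": [0,0,0.96],"rot": [0,0,0],"hand": 1},{"linear": [0,0,0.96],"rot": [0,0,0],"hand": 1},{"linear": [0,0,0.96],"rot": [0,0,0],"hand": 1},{"linear": [0,0,0.96],"rot": [0,0,0],"hand": 0.7}])

```text
clock: 38.0
ee_pos: [0.4292, -0.2816, 0.0288]
orientation: [-0.001, 0.997, -0.079, -0.001]
ft_force: [-0.2, 0.6, -0.5]
opening: 0.0731
gripper_force: 0.0
```

Emit:
drive_tool(rows=[{"linear": [0,0,0.32],"rot": [0,0,0],"hand": 0.6},{"linear": [0,0,0],"rot": [0,0,0],"hand": 0.5},{"linear": [0,0,0],"rot": [0,0,0],"hand": 0.3},{"linear": [0,0,0],"rot": [0,0,0],"hand": 0},{"linear": [0,0,0],"rot": [0,0,0],"hand": 0},{"linear": [0,0,0],"rot": [0,0,0],"hand": 0},{"linear": [0,0,0],"rot": [0,0,0],"hand": 0},{"linear": [0,0,0],"rot": [0,0,0],"hand": 0}], grip_force=100)

```text
clock: 38.8
ee_pos: [0.4293, -0.2839, 0.0217]
orientation: [-0.0, 0.997, -0.08, 0.0]
ft_force: [-0.7, -0.2, 7.1]
opening: 0.014
gripper_force: 98.5
```

Emit:
drive_tool(rows=[{"linear": [0,0,-0.5],"rot": [0,0,0],"hand": 0},{"linear": [0,0,-0.5],"rot": [0,0,0],"hand": 0},{"linear": [0,0,-0.3],"rot": [0,0,0],"hand": 0},{"linear": [0,0,0],"rot": [0,0,0],"hand": 0},{"linear": [0,0,0],"rot": [0,0,0],"hand": 0},{"linear": [0,0,0],"rot": [0,0,0],"hand": 0},{"linear": [0,0,0],"rot": [0,0,0],"hand": 0},{"linear": [0,0,0],"rot": [0,0,0],"hand": 0}])

```text
clock: 39.6
ee_pos: [0.4276, -0.2828, 0.0582]
orientation: [-0.001, 0.997, -0.08, -0.002]
ft_force: [0.3, 0.1, -2.0]
opening: 0.0141
gripper_force: 97.7
```

```bash
python3 - <<'E'
from h import *
from q import *
W=snap('wrist','w16');p,M=now();print(p*1e3,M.round(3).tolist())
im=W['img'].max(2)
# column profiles for cassette far edge, row profile for sides
pc=p+M@[.127,0,0];q=proj(W,[pc[0],pc[1],p[2]-.004])[0];print('pred far edge',q)
r=int(q[1])
for c in (int(q[0])-30,int(q[0])+30): print(c,r-20,im[max(r-20,0):r+20,c].tolist())
print(r+30,im[r+30,180:390].tolist())
E
```

```text
[ 427.66 -282.89   58.3 ] [[0.987, -0.159, -0.004], [-0.159, -0.987, 0.003], [-0.004, -0.002, -1.0]]
pred far edge [284.58 -19.99]
254 -39 [140]
314 -39 [146]
11 [138, 140, 140, 139, 139, 139, 141, 141, 141, 143, 141, 139, 138, 139, 140, 142, 141, 142, 141, 141, 140, 140, 139, 140, 140, 140, 140, 140, 142, 144, 144, 144, 143, 144, 143, 141, 139, 138, 139, 140, 142, 141, 141, 140, 141, 141, 142, 143, 143, 142, 142, 141, 140, 140, 141, 142, 144, 144, 145, 146, 146, 146, 146, 145, 144, 142, 140, 138, 139, 139, 140, 142, 143, 143, 142, 142, 141, 141, 140, 140, 141, 142, 142, 143, 143, 141, 140, 140, 141, 142, 143, 144, 144, 143, 141, 141, 141, 140, 140, 140, 141, 142, 144, 144, 146, 145, 144, 143, 142, 139, 139, 139, 139, 139, 139, 140, 140, 139, 140, 141, 141, 141, 140, 141, 143, 144, 146, 147, 145, 142, 142, 143, 144, 146, 148, 148, 147, 145, 143, 142, 142, 141, 140, 139, 138, 138, 138, 139, 137, 138, 138, 139, 140, 140, 140, 140, 140, 140, 140, 138, 137, 137, 136, 138, 139, 141, 141, 142, 141, 142, 141, 140, 138, 140, 140, 139, 140, 140, 140, 140, 140, 139, 139, 139, 140, 140, 139, 137, 138, 138, 138, 139, 138, 138, 139, 138, 139, 139, 139, 139, 139, 139, 137, 137, 137, 136, 134, 128, 117, 110]
```

```bash
cat >> plan.py <<'E'
SLOT=(.619,-.2625,.02,.082)
def slot(x,z,y=0,pit=0,g=(-.0505,0,.0193)):
    c,s=math.cos(SLOT[3]),math.sin(SLOT[3]);x,y=x/1e3,y/1e3
    return mod(SLOT[0]+c*x-s*y,SLOT[1]+s*x+c*y,SLOT[2]+z/1e3,SLOT[3],pit,g)
E
python3 - <<'E'
from q import *
from plan import slot
a=plan([(slot(-140,22),4)]);print('B');a=plan([(slot(-90,9),4)],a)
E
```

```text
1 [0.01, -0.04, -0.02] [-0.001, 0.001, -0.077]
2 [0.01, -0.04, -0.03] [-0.001, 0.001, -0.077]
3 [0.01, -0.04, -0.02] [-0.001, 0.001, -0.077]
4 [0.01, -0.04, -0.03] [0.0, 0.002, -0.077]
  -- end wp
B
1 [0.42, 0.0, 0.11] [0.0, 0.0, 0.0]
2 [0.42, 0.0, 0.11] [0.0, 0.0, 0.0]
3 [0.41, 0.0, 0.11] [0.0, 0.0, 0.0]
4 [0.42, 0.0, 0.1] [0.0, 0.0, 0.0]
  -- end wp
```

Emit:
drive_tool(rows=[{"linear": [0.01,-0.04,-0.02],"rot": [0,0.001,-0.077],"hand": 0},{"linear": [0.01,-0.04,-0.03],"rot": [0,0.001,-0.077],"hand": 0},{"linear": [0.01,-0.04,-0.02],"rot": [0,0.001,-0.077],"hand": 0},{"linear": [0.01,-0.04,-0.03],"rot": [0,0.001,-0.077],"hand": 0},{"linear": [0.42,0,0.11],"rot": [0,0,0],"hand": 0},{"linear": [0.42,0,0.11],"rot": [0,0,0],"hand": 0},{"linear": [0.41,0,0.11],"rot": [0,0,0],"hand": 0},{"linear": [0.42,0,0.1],"rot": [0,0,0],"hand": 0}])

```text
clock: 40.45
ee_pos: [0.481, -0.2739, 0.0483]
orientation: [-0.001, 0.999, 0.041, 0.0]
ft_force: [-0.6, -0.0, -2.9]
opening: 0.0138
gripper_force: 97.7
```

Emit:
drive_tool(rows=[{"linear": [0,0,0],"rot": [0,0,0],"hand": 0},{"linear": [0,0,0],"rot": [0,0,0],"hand": 0},{"linear": [0,0,0],"rot": [0,0,0],"hand": 0},{"linear": [0,0,0],"rot": [0,0,0],"hand": 0},{"linear": [0,0,0],"rot": [0,0,0],"hand": 0},{"linear": [0,0,0],"rot": [0,0,0],"hand": 0},{"linear": [0,0,0],"rot": [0,0,0],"hand": 0},{"linear": [0,0,0],"rot": [0,0,0],"hand": 0}])

```text
clock: 41.25
ee_pos: [0.4793, -0.2743, 0.0489]
orientation: [-0.001, 0.999, 0.041, 0.0]
ft_force: [-0.7, -0.4, -2.2]
opening: 0.0141
gripper_force: 97.7
```

```bash
python3 - <<'E'
from h import *
from q import *
from plan import slot
err(slot(-90,9))
a=plan([(slot(-90,2),4)])
W=snap('wrist','w17');S=snap('side','sd17');C=snap('scene','sc17')
v=np.zeros((600,800,3),np.uint8)
v[:300,:400]=cv2.resize(W['img'][:210,140:420],(400,300),interpolation=cv2.INTER_CUBIC)
q=proj(S,[.57,-.26,.03])[0].astype(int);print(q)
v[:300,400:]=cv2.resize(S['img'][q[1]-50:q[1]+55,q[0]-70:q[0]+70],(400,300),interpolation=cv2.INTER_CUBIC)
q=proj(C,[.57,-.26,.03])[0].astype(int);print(q)
v[300:,:400]=cv2.resize(C['img'][q[1]-60:q[1]+60,q[0]-80:q[0]+80],(400,300),interpolation=cv2.INTER_CUBIC)
q=proj(S,[.62,.18,.06])[0].astype(int);print(q)
v[300:,400:]=cv2.resize(S['img'][q[1]-52:q[1]+53,q[0]-70:q[0]+70],(400,300),interpolation=cv2.INTER_CUBIC)
cv2.imwrite('pics/v17.png',v[...,::-1])
E
```

```text
err mm [ 0.35 -0.31  0.64] rot deg [0.11 0.02 0.01]
1 [0.0, 0.0, 0.06] [-0.001, 0.0, 0.0]
2 [0.0, 0.0, 0.06] [0.0, 0.0, 0.0]
3 [-0.01, -0.01, 0.07] [-0.001, 0.0, 0.0]
4 [0.0, 0.0, 0.06] [0.0, 0.0, 0.0]
  -- end wp
[324 196]
[200 254]
[203 242]
```

View pics/v17.png

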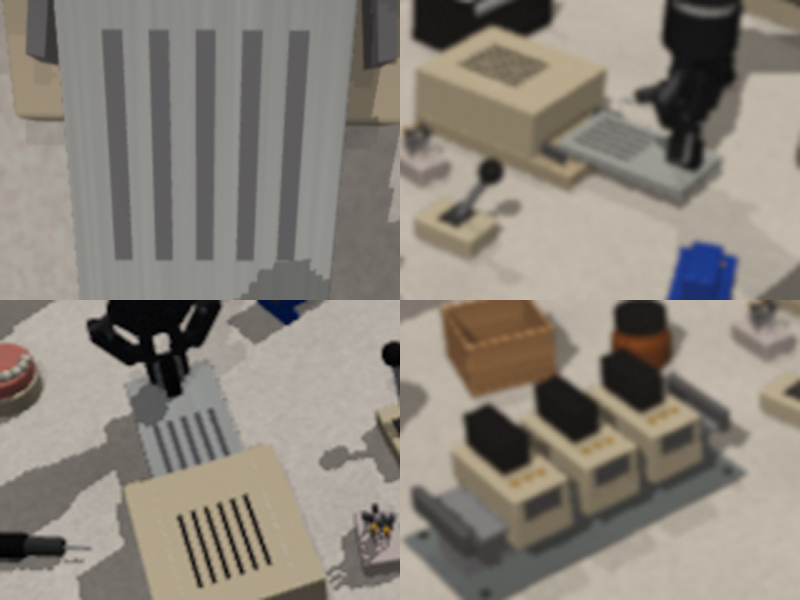

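```bash
python3 - <<'E'
from h import *
from q import *
W=load('w17');im=W['img'].max(2).astype(float)
P=[]
for x in list(range(150,182,4))+list(range(390,418,4)):
    col=cv2.GaussianBlur(im[:,x-1:x+2].mean(1)[:,None],(1,5),1)[:,0];d=np.diff(col);i=70+np.argmax(np.abs(d[70:100]));P.append((x,i+.5,d[i]))
print(np.round(P,1).tolist())
P=np.array(P);B=np.array([back(W,u[:2],.02) for u in P]);f=np.polyfit(B[:,1],B[:,0],1);print('yaw',-np.arctan(f[0]),'x at -.268',np.polyval(f,-.268),(B[:,0]-np.polyval(f,B[:,1]))*1e3)
# cassette sides vs shelf: cheek/cassette gaps on row 20..30
for r in (12,24): print(r,W['img'].max(2)[r,140:420].tolist())
E
```

```text
[[150.0, 80.5, 2.9], [154.0, 82.5, 9.2], [158.0, 83.5, 12.0], [162.0, 84.5, 12.5], [166.0, 84.5, 15.6], [170.0, 84.5, 15.9], [174.0, 84.5, 17.6], [178.0, 84.5, 17.9], [390.0, 87.5, 7.1], [394.0, 87.5, 7.8], [398.0, 87.5, 7.9], [402.0, 81.5, -14.6], [406.0, 84.5, -16.1], [410.0, 84.5, -13.8], [414.0, 84.5, -12.0]]
yaw 0.07566714298801923 x at -.268 0.5702482652770972 [ 1.41  0.49  0.04 -0.42 -0.41 -0.39 -0.38 -0.36 -1.05 -1.03 -1.02  1.81
  0.42  0.43  0.45]
12 [146, 147, 145, 141, 141, 140, 141, 140, 140, 141, 141, 140, 141, 141, 140, 141, 140, 139, 130, 103, 92, 91, 91, 92, 92, 92, 92, 92, 92, 92, 92, 89, 81, 63, 56, 55, 56, 60, 88, 125, 136, 136, 135, 134, 135, 136, 137, 137, 138, 138, 138, 135, 135, 137, 137, 138, 137, 138, 138, 137, 137, 137, 136, 136, 135, 136, 136, 137, 137, 139, 140, 139, 139, 139, 139, 138, 135, 135, 136, 137, 137, 138, 137, 137, 137, 138, 139, 140, 139, 138, 138, 136, 137, 137, 138, 138, 140, 141, 142, 142, 142, 143, 142, 142, 140, 139, 137, 135, 135, 136, 137, 139, 139, 139, 139, 139, 138, 138, 136, 137, 138, 139, 139, 138, 139, 138, 137, 138, 139, 140, 142
[... 1306 characters left out ...]
39, 138, 139, 140, 141, 141, 141, 140, 139, 137, 129, 106, 96, 95, 95, 95, 95, 95, 95, 95, 95, 95, 95, 96, 106, 128, 135, 137, 137, 137, 138, 138, 138, 138, 139, 139, 139, 139, 140, 142, 144, 143, 138, 122, 102, 96, 96, 95, 95, 94, 95, 94, 95, 94, 93, 95, 96, 106, 127, 136, 135, 135, 135, 134, 137, 138, 138, 138, 138, 137, 138, 137, 137, 136, 134, 127, 110, 98, 94, 93, 94, 94, 93, 94, 93, 94, 94, 94, 94, 96, 111, 132, 137, 138, 137, 137, 138, 138, 137, 137, 135, 136, 136, 136, 136, 135, 136, 137, 137, 139, 139, 138, 137, 136, 136, 135, 134, 134, 132, 131, 122, 109, 94, 95, 96, 96, 93, 81, 58, 48, 47, 48, 47, 47, 52, 60, 62, 64, 74, 86, 90, 90, 90, 91, 90, 90, 89, 89, 89, 90, 89, 91, 98, 104]
```

```bash
python3 - <<'E'
from h import *
from q import *
from plan import slot,SLOT
W=load('w17');p,M=now()
for r in(12,24):
    A=[back(W,(c,r),.034) for c in((171.7,402.5) if r==12 else (171.3,402.5))];B=[back(W,(c,r),.0416) for c in((178.4,387) if r==12 else (179.2,387))]
    for L in(A,B): print(r,[((M.T@(x-p))*1e3).round(1) for x in L],'mid y',((M.T@(sum(L)/2-p))*1e3)[1].round(2),'w',np.linalg.norm(L[0]-L[1])*1e3)
E
```

```text
12 [array([119.3, -49.1,  15. ]), array([119.3,  51. ,  14.8])] mid y 0.96 w 100.03594022726601
12 [array([117.4, -43.9,   7.4]), array([117.4,  42.1,   7.2])] mid y -0.93 w 86.0238685071598
24 [array([114.7, -49.7,  15. ]), array([114.8,  51.5,  14.8])] mid y 0.9 w 101.26805607866086
24 [array([113. , -44.1,   7.4]), array([113.1,  42.5,   7.2])] mid y -0.76 w 86.59859588135893
```

Emit:
drive_tool(rows=[{"linear": [0,0.03,0.06],"rot": [0,0,0],"hand": 0},{"linear": [0,0.03,0.06],"rot": [0,0,0],"hand": 0},{"linear": [0,0,0.06],"rot": [0,0,0.003],"hand": 0},{"linear": [0,0,0.06],"rot": [0,0,0.003],"hand": 0},{"linear": [0,0,0.03],"rot": [0,0,0],"hand": 0},{"linear": [0,0,0],"rot": [0,0,0],"hand": 0},{"linear": [0,0,0],"rot": [0,0,0],"hand": 0},{"linear": [0,0,0],"rot": [0,0,0],"hand": 0}])

```text
clock: 42.2
ee_pos: [0.4792, -0.2761, 0.041]
orientation: [-0.001, 0.999, 0.039, -0.0]
ft_force: [-4.7, 1.5, 3.9]
opening: 0.0139
gripper_force: 98.7
```

Emit:
drive_tool(rows=[{"linear": [0.2,0,0],"rot": [0,0,0],"hand": 0},{"linear": [0.3,0,0],"rot": [0,0,0],"hand": 0},{"linear": [0.3,0,0],"rot": [0,0,0],"hand": 0},{"linear": [0.3,0,0],"rot": [0,0,0],"hand": 0},{"linear": [0.2,0,0],"rot": [0,0,0],"hand": 0},{"linear": [0,0,0],"rot": [0,0,0],"hand": 0},{"linear": [0,0,0],"rot": [0,0,0],"hand": 0},{"linear": [0,0,0],"rot": [0,0,0],"hand": 0}])

```text
clock: 43.0
ee_pos: [0.519, -0.2741, 0.0414]
orientation: [-0.0, 0.999, 0.038, 0.001]
ft_force: [-3.0, -1.2, 4.8]
opening: 0.014
gripper_force: 98.8
```

```bash
python3 - <<'E'
from q import *
from plan import slot
err(slot(-51,1,-1.8))
E
```

```text
err mm [ 1.03 -1.49  1.07] rot deg [0.02 0.09 0.31]
```

Emit:
drive_tool(rows=[{"linear": [0.3,0,0],"rot": [0,0,0],"hand": 0},{"linear": [0.35,0,0],"rot": [0,0,0],"hand": 0},{"linear": [0.35,0,0],"rot": [0,0,0],"hand": 0},{"linear": [0.35,0,0],"rot": [0,0,0],"hand": 0},{"linear": [0.35,0,0],"rot": [0,0,0],"hand": 0},{"linear": [0.3,0,0],"rot": [0,0,0],"hand": 0},{"linear": [0,0,0],"rot": [0,0,0],"hand": 0},{"linear": [0,0,0],"rot": [0,0,0],"hand": 0}])

```text
clock: 43.8
ee_pos: [0.5788, -0.2693, 0.0417]
orientation: [-0.0, 0.999, 0.038, 0.001]
ft_force: [-2.2, -1.2, 7.4]
opening: 0.0143
gripper_force: 99.2
```

Emit:
drive_tool(rows=[{"linear": [0.2,0,0],"rot": [0,0,0],"hand": 0},{"linear": [0.2,0,0],"rot": [0,0,0],"hand": 0},{"linear": [0.1,0,0],"rot": [0,0,0],"hand": 0},{"linear": [0,0,0],"rot": [0,0,0],"hand": 0},{"linear": [0,0,0],"rot": [0,0,0],"hand": 0},{"linear": [0,0,0],"rot": [0,0,0],"hand": 0},{"linear": [0,0,0],"rot": [0,0,0],"hand": 0},{"linear": [0,0,0],"rot": [0,0,0],"hand": 0}])

```text
clock: 44.6
ee_pos: [0.5919, -0.2684, 0.0417]
orientation: [-0.0, 0.999, 0.038, -0.001]
ft_force: [-6.1, -0.7, 8.9]
opening: 0.0139
gripper_force: 99.5
```

```bash
python3 - <<'E'
from q import *
from plan import slot
err(slot(30,1,-1.8))
E
```

```text
err mm [-6.79 -2.45  1.4 ] rot deg [ 0.05 -0.14  0.33]
```

Emit:
drive_tool(rows=[{"linear": [0.1,0,0],"rot": [0,0,0],"hand": 0},{"linear": [0,0,0],"rot": [0,0,0],"hand": 0},{"linear": [0,0,0],"rot": [0,0,0],"hand": 0},{"linear": [0.1,0,0],"rot": [0,0,0],"hand": 0},{"linear": [0,0,0],"rot": [0,0,0],"hand": 0},{"linear": [0,0,0],"rot": [0,0,0],"hand": 0},{"linear": [0,0,0],"rot": [0,0,0],"hand": 0},{"linear": [0,0,0],"rot": [0,0,0],"hand": 0}])

```text
clock: 45.4
ee_pos: [0.5977, -0.2681, 0.0417]
orientation: [-0.0, 0.999, 0.038, -0.001]
ft_force: [-7.2, -0.9, 11.5]
opening: 0.014
gripper_force: 99.7
```

Emit:
drive_tool(rows=[{"linear": [0.1,0,0],"rot": [0,0,0],"hand": 0},{"linear": [0,0,0],"rot": [0,0,0],"hand": 0},{"linear": [0,0,0],"rot": [0,0,0],"hand": 0},{"linear": [0,0,0],"rot": [0,0,0],"hand": 0},{"linear": [0,0,0],"rot": [0,0,0],"hand": 0},{"linear": [0,0,0],"rot": [0,0,0],"hand": 0},{"linear": [0,0,0],"rot": [0,0,0],"hand": 0},{"linear": [0,0,0],"rot": [0,0,0],"hand": 0}])

```text
clock: 46.2
ee_pos: [0.6004, -0.2679, 0.0417]
orientation: [-0.0, 0.999, 0.038, -0.002]
ft_force: [-7.3, -0.7, 10.4]
opening: 0.0138
gripper_force: 99.8
```

Emit:
drive_tool(rows=[{"linear": [0.08,0,0],"rot": [0,0,0],"hand": 0},{"linear": [0,0,0],"rot": [0,0,0],"hand": 0},{"linear": [0,0,0],"rot": [0,0,0],"hand": 0},{"linear": [0,0,0],"rot": [0,0,0],"hand": 0},{"linear": [0,0,0],"rot": [0,0,0],"hand": 0},{"linear": [0,0,0],"rot": [0,0,0],"hand": 0},{"linear": [0,0,0],"rot": [0,0,0],"hand": 0},{"linear": [0,0,0],"rot": [0,0,0],"hand": 0}])

```text
clock: 47.0
ee_pos: [0.6004, -0.2679, 0.0417]
orientation: [-0.001, 0.999, 0.038, -0.004]
ft_force: [-12.8, -0.2, 15.6]
opening: 0.0144
gripper_force: 100.3
```

Emit:
drive_tool(rows=[{"linear": [0.07,0,0],"rot": [0,0,0],"hand": 0},{"linear": [0,0,0],"rot": [0,0,0],"hand": 0},{"linear": [0,0,0],"rot": [0,0,0],"hand": 0},{"linear": [0,0,0],"rot": [0,0,0],"hand": 0},{"linear": [0,0,0],"rot": [0,0,0],"hand": 0},{"linear": [0,0,0],"rot": [0,0,0],"hand": 0},{"linear": [0,0,0],"rot": [0,0,0],"hand": 0},{"linear": [0,0,0],"rot": [0,0,0],"hand": 0}])

```text
clock: 47.8
ee_pos: [0.6003, -0.2679, 0.0417]
orientation: [-0.001, 0.999, 0.037, -0.006]
ft_force: [-18.9, 0.5, 18.6]
opening: 0.0139
gripper_force: 100.9
```

Emit:
drive_tool(rows=[{"linear": [-0.13,0,-0.03],"rot": [0,0,0],"hand": 0},{"linear": [0,0,0],"rot": [0,0,0],"hand": 0},{"linear": [0,0,0],"rot": [0,0,0],"hand": 0.3},{"linear": [0,0,0],"rot": [0,0,0],"hand": 0.5},{"linear": [0,0,0],"rot": [0,0,0],"hand": 0.6},{"linear": [0,0,0],"rot": [0,0,0],"hand": 0.6},{"linear": [0,0,-0.5],"rot": [0,0,0],"hand": 0.6},{"linear": [0,0,-1],"rot": [0,0,0],"hand": 0.6}])

```text
clock: 48.6
ee_pos: [0.6011, -0.2658, 0.0853]
orientation: [-0.002, 0.999, 0.039, -0.002]
ft_force: [0.1, -0.1, -0.0]
opening: 0.0514
gripper_force: 0.0
```

Emit:
drive_tool(rows=[{"linear": [-0.3,0,-1],"rot": [0,0,0],"hand": 1},{"linear": [-0.5,0,-1],"rot": [0,0,0],"hand": 1},{"linear": [-0.5,0,-1],"rot": [0,0,0],"hand": 1},{"linear": [-0.5,0,-1],"rot": [0,0,0],"hand": 1},{"linear": [-0.5,0,-1],"rot": [0,0,0],"hand": 1},{"linear": [0,0,-0.5],"rot": [0,0,0],"hand": 1},{"linear": [0,0,0],"rot": [0,0,0],"hand": 1},{"linear": [0,0,0],"rot": [0,0,0],"hand": 1}])

```text
clock: 49.4
ee_pos: [0.5344, -0.2716, 0.2511]
orientation: [-0.001, 0.999, 0.039, 0.0]
ft_force: [-0.0, 0.2, -0.7]
opening: 0.0855
gripper_force: 0.0
```

```bash
python3 - <<'E'
from h import *
from q import *
np.set_printoptions(precision=4,suppress=True)
W=snap('wrist','w20');S=snap('side','sd20');C=snap('scene','sc20');p,M=now();print(p*1e3)
im=W['img'].max(2)
# rib mask & near edge of cassette: predicted with cassette origin at slot x=30
c=(.619+.030*.9968-.0018*.08*-1,-.2643+.030*.08,.079)
q=proj(W,T(c,[[-.052,0,.044]],.02))[0];print('rib px',q,im[int(q[1]),int(q[0])])
b=(im<75).astype(np.uint8);n,l,st,ce=cv2.connectedComponentsWithStats(b);lab=l[int(q[1]),int(q[0])];print(st[lab])
m=(l==lab);R_=cv2.minAreaRect(np.argwhere(m)[:,::-1].astype(np.float32).copy());P=np.array([back(W,u,.064) for u in cv2.boxPoints(R_)]);print(R_,P.mean(0),[np.linalg.norm(P[i]-P[i-1]) for i in(1,2)])
for dy in(-.03,.03):
    q=proj(W,T(c,[[-.075,dy,.012]],.02))[0];x,y=int(q[0]),int(q[1]);print('near edge pred',q,y-12,im[y-12:y+13,x].tolist())
E
```

```text
[ 533.6021 -271.5068  249.6279]
rib px [283.3555 125.526 ] 49
[277 105  16  37 551]
((284.5, 123.0), (36.0, 15.0), 90.0) [ 0.5994 -0.267   0.064 ] [np.float64(0.014866806617053297), np.float64(0.0349689353614167)]
near edge pred [309.8999 145.1053] 133 [123, 126, 126, 125, 125, 126, 126, 125, 125, 124, 123, 125, 126, 125, 128, 132, 135, 135, 137, 143, 147, 147, 146, 145, 146]
near edge pred [256.8345 145.0893] 133 [124, 123, 124, 124, 124, 124, 123, 125, 123, 119, 116, 120, 122, 120, 128, 137, 139, 140, 141, 144, 146, 145, 144, 144, 145]
```

```bash
python3 - <<'E'
from h import *
from q import *
W=load('w20');im=W['img']
q=proj(W,[.552,-.0575,.092])[0];print('knob px',q)
S=load('sd20');q=proj(S,[.552,-.0575,.092])[0];x,y=q.astype(int);print(q);b=(S['img'].max(2)<60).astype(np.uint8);n,l,st,ce=cv2.connectedComponentsWithStats(b);k=l[y,x];C=load('sc20');q2=proj(C,[.552,-.0575,.092])[0];x2,y2=q2.astype(int);b2=(C['img'].max(2)<60).astype(np.uint8);n,l2,st2,ce2=cv2.connectedComponentsWithStats(b2);k2=l2[y2,x2];print(st[k],ce[k],q2,st2[k2],ce2[k2])
if k and k2: print(tri([(S,ce[k]),(C,ce2[k2])]))
a=plan([(tcp(.551,-.0575,.20,.078),8)]);print('B');plan([(tcp(.551,-.0575,.073,.078),5)],a)
E
```

```text
knob px [ 62.38 158.03]
[286.31 206.34]
[282 202   7   8  44] [285.11 205.64] [276.06 213.43] [273 211   9  11  74] [277.15 215.47]
(array([ 0.56, -0.06,  0.09]), array([-0.46,  0.18, -0.4 , -0.21]))
1 [0.14, -0.88, 0.21] [-0.001, 0.0, 0.0]
2 [0.14, -0.88, 0.21] [-0.001, 0.0, 0.0]
3 [0.14, -0.88, 0.21] [-0.001, 0.001, 0.0]
4 [0.14, -0.88, 0.21] [0.0, 0.0, 0.0]
5 [0.14, -0.89, 0.21] [-0.001, 0.001, 0.0]
6 [0.15, -0.88, 0.21] [0.0, 0.0, 0.0]
7 [0.14, -0.89, 0.2] [-0.001, 0.001, 0.0]
8 [0.15, -0.88, 0.21] [0.0, 0.0, 0.0]
  -- end wp
B
1 [0.0, 0.0, 0.85] [0.0, 0.0, 0.0]
2 [0.0, 0.0, 0.84] [0.0, 0.0, 0.0]
3 [0.0, 0.0, 0.85] [0.0, 0.0, 0.0]
4 [0.0, 0.0, 0.84] [0.0, 0.0, 0.0]
5 [0.0, 0.0, 0.85] [0.0, 0.0, 0.0]
  -- end wp
```

Emit:
drive_tool(rows=[{"linear": [0.15,-0.88,0.21],"rot": [0,0,0],"hand": 1},{"linear": [0.15,-0.88,0.21],"rot": [0,0,0],"hand": 1},{"linear": [0.15,-0.88,0.21],"rot": [0,0,0],"hand": 1},{"linear": [0.15,-0.88,0.21],"rot": [0,0,0],"hand": 1},{"linear": [0.15,-0.89,0.21],"rot": [0,0,0],"hand": 1},{"linear": [0.15,-0.88,0.21],"rot": [0,0,0],"hand": 1},{"linear": [0.15,-0.89,0.2],"rot": [0,0,0],"hand": 1},{"linear": [0.15,-0.88,0.21],"rot": [0,0,0],"hand": 1}])

```text
clock: 50.35
ee_pos: [0.5531, -0.0567, 0.2004]
orientation: [-0.001, 0.999, 0.039, -0.001]
ft_force: [0.2, 0.6, 0.4]
opening: 0.0854
gripper_force: 0.0
```

Emit:
drive_tool(rows=[{"linear": [0,0,0],"rot": [0,0,0],"hand": 1},{"linear": [0,0,0.85],"rot": [0,0,0],"hand": 1},{"linear": [0,0,0.84],"rot": [0,0,0],"hand": 1},{"linear": [0,0,0.85],"rot": [0,0,0],"hand": 1},{"linear": [0,0,0.84],"rot": [0,0,0],"hand": 1},{"linear": [0,0,0.85],"rot": [0,0,0],"hand": 1},{"linear": [0,0,0],"rot": [0,0,0],"hand": 1},{"linear": [0,0,0],"rot": [0,0,0],"hand": 0.6}], grip_force=25)

```text
clock: 51.15
ee_pos: [0.5533, -0.0584, 0.0747]
orientation: [-0.001, 0.999, 0.038, -0.001]
ft_force: [0.3, -0.1, 0.8]
opening: 0.0734
gripper_force: 0.0
```

Emit:
drive_tool(rows=[{"linear": [0,0,0],"rot": [0,0,0],"hand": 0.4},{"linear": [0,0,0],"rot": [0,0,0],"hand": 0.2},{"linear": [0,0,0],"rot": [0,0,0],"hand": 0.2},{"linear": [0,0,0],"rot": [0,0,0],"hand": 0.2},{"linear": [0,0,0],"rot": [0,0,0],"hand": 0.2},{"linear": [0,0,0],"rot": [0,0,0],"hand": 0.2},{"linear": [0,0,0],"rot": [0,0,0],"hand": 0.2},{"linear": [0,0,0],"rot": [0,0,0],"hand": 0.2}])

```text
clock: 51.95
ee_pos: [0.5542, -0.0576, 0.0763]
orientation: [-0.001, 0.999, 0.039, 0.001]
ft_force: [-1.0, 0.8, 6.2]
opening: 0.0241
gripper_force: 24.4
```

Knob is gripped (24 mm opening); push on.

Emit:
drive_tool(rows=[{"linear": [0.33,0,-0.1],"rot": [0,0,0],"hand": 0.2},{"linear": [0.33,0,-0.1],"rot": [0,0,0],"hand": 0.2},{"linear": [0.33,0,-0.08],"rot": [0,0,0],"hand": 0.2},{"linear": [0.33,0,-0.04],"rot": [0,0,0],"hand": 0.2},{"linear": [0.33,0,0.04],"rot": [0,0,0],"hand": 0.2},{"linear": [0.33,0,0.08],"rot": [0,0,0],"hand": 0.2},{"linear": [0.33,0,0.1],"rot": [0,0,0],"hand": 0.2},{"linear": [0.33,0,0.1],"rot": [0,0,0],"hand": 0.2}])

```text
clock: 52.75
ee_pos: [0.6334, -0.0496, 0.0747]
orientation: [-0.002, 0.999, 0.039, 0.0]
ft_force: [-1.5, 5.7, 0.4]
opening: 0.0241
gripper_force: 25.7
```

Emit:
drive_tool(rows=[{"linear": [0.1,0,0],"rot": [0,0,0],"hand": 0.2},{"linear": [0,0,0],"rot": [0,0,0],"hand": 0.2},{"linear": [0,0,0],"rot": [0,0,0],"hand": 1},{"linear": [0,0,0],"rot": [0,0,0],"hand": 1},{"linear": [0,0,0],"rot": [0,0,0],"hand": 1},{"linear": [0,0,-0.5],"rot": [0,0,0],"hand": 1},{"linear": [0,0,-1],"rot": [0,0,0],"hand": 1},{"linear": [0,0,-1],"rot": [0,0,0],"hand": 1}])

```text
clock: 53.55
ee_pos: [0.6355, -0.0523, 0.1518]
orientation: [-0.001, 0.999, 0.038, 0.0]
ft_force: [0.2, 1.3, 1.0]
opening: 0.0855
gripper_force: 0.0
```

Emit:
drive_tool(rows=[{"linear": [-0.3,0,-1],"rot": [0,0,0],"hand": 1},{"linear": [-0.5,0,-1],"rot": [0,0,0],"hand": 1},{"linear": [-0.5,0,-1],"rot": [0,0,0],"hand": 1},{"linear": [-0.5,0,-1],"rot": [0,0,0],"hand": 1},{"linear": [0,0,0],"rot": [0,0,0],"hand": 1},{"linear": [0,0,0],"rot": [0,0,0],"hand": 1},{"linear": [0,0,0],"rot": [0,0,0],"hand": 1},{"linear": [0,0,0],"rot": [0,0,0],"hand": 1}])

```text
clock: 54.35
ee_pos: [0.5812, -0.0562, 0.2688]
orientation: [-0.001, 0.999, 0.039, -0.001]
ft_force: [0.4, 0.3, -0.4]
opening: 0.0853
gripper_force: 0.0
```

```bash
python3 - <<'E'
from h import *
S=snap('side','sd21');C=snap('scene','sc21');A0=load('scene0');B0=load('side0')
r=[]
for s,o in((S,B0),(C,A0)):
    q=proj(o,[.628,-.05,.092])[0];x,y=q.astype(int)
    for im in(s,o):
        b=(im['img'].max(2)<60)[y-12:y+12,x-12:x+12];p=np.argwhere(b);print(q,len(p),p.mean(0)+[y-12,x-12])
# module change since sc15 in rail region
for a,b in(('sd20','sd21'),('sd17','sd21')):
    d=np.abs(load(a)['img'].astype(int)-load(b)['img']).max(2);q=proj(S,[.62,.18,.06])[0].astype(int);print((d[q[1]-45:q[1]+45,q[0]-60:q[0]+50]>40).sum())
E
```

```text
[263.85048053 197.23264851] 52 [196.17307692 262.98076923]
[263.85048053 197.23264851] 54 [196.16666667 263.57407407]
[288.28665945 234.35599371] 143 [238.6993007  286.98601399]
[288.28665945 234.35599371] 156 [237.35897436 287.33974359]
0
0
```

```bash
python3 -c "
from bench import job
print(job.sign_off())"
```

```text
the job is handed in; nothing more can be done
None
```

I switched the lever off, fitted the three cream modules to the rail, pushed the cassette to its stop, and switched the lever back on. I signed off at about 54 s, but the sign-off returned no verdict. I judged the foot clicks from press force and the level look in the pictures, not from a joint reading.

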